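Get the crystal plate out from behind the sample queue

TASK

The infrared crystal plate is parked on its dock behind a queue of three sample containers and has to be cleaned. Move all three containers out of the way to the side mat, then lift the plate straight up off its two dowels, keeping it level, and lay it flat, lengthwise and in the middle of the cleaning tray, setting it down rather than dropping it. Then put each container back, upright, on the same place of the strip where it stood before; do not tip any over and leave the wash bottle, the marker and the card box where they are.

Things in the scene. Friction and masses are not known exactly. Their poses are not given: they have to be found in the camera images.
- round_bottle_mid (a point): Round brown glass bottle, 46 mm across, straight body 58 mm tall, 84 mm in all with its narrower black cap. Starts on one of the three place rings of the strip in front of the dock (which one varies): that is its own place. Site on its axis, 42 mm above its underside; z up. About 170 g.
- wide_jar_mid (a point): Squat wide white plastic jar with a broad lid, 56 mm across up to the top, 72 mm tall. Starts on one of the three place rings of the strip in front of the dock (which one varies): that is its own place. Site on its axis, 36 mm above its underside; z up. About 160 g.
- square_bottle_mid (a point): White bottle of square section, 42 x 42 mm, flat-sided body 62 mm tall, 80 mm with its narrow grey cap. Its x and y axes are square to its sides, up to 0.12 rad askew of the dock. Starts on one of the three place rings of the strip in front of the dock (which one varies): that is its own place. Site on its axis, 40 mm above its underside; z up. About 140 g.
- plate_grip (a point): Steel plate 60 (x) x 130 (y) x 8 mm, about 300 g, a small crystal in the middle. At the middle of each long edge an upright finger tab, 30 mm wide (y), 6 mm thick, up to 34 mm above the underside; grip both across their outer faces, 60 mm apart in x. 7 mm holes at y = +-52 mm sit on 6 mm dowels that reach 13 mm above the underside. Site midway between the tabs, 20 mm above the underside; z up.
- dock: Fixed: grey block, aluminium top, 76 (x) x 156 (y) x 40 mm high, carrying the plate on dowels; in front of it (its -x, towards the robot) a flat grey strip 66 (x) x 278 (y) x 4 mm, centred at x = -75 mm. Place rings (62 mm) on the strip at y = -96, 0, +96 mm; the containers stand there with gaps of 40 to 56 mm. Origin: the block's centre, on the bench; z up.
- tray: Fixed cleaning tray of steel, 214 mm (x) by 154 mm (y) with a 3 mm wide rim 14 mm high and a floor 3 mm above the bench, lined with white paper. Origin at its centre on the bench; long side along its x.
- mat: Side mat, fixed flat grey-blue silicone, 256 mm (x) by 150 mm (y), top 3 mm above the bench. Origin at its centre on the bench; long side along its x. Tray and mat lie on either side of the dock; which is left and which right varies.
- wash_bottle: Bystander: clear wash bottle, 60 mm across, 180 mm tall, with a yellow cap and a bent yellow spout; stands beyond the tray. Origin under its centre on the bench.
- marker: Bystander: marker pen lying on the bench, 130 mm long, 13 mm thick, near the tray on the robot's side. Origin under its middle.
- card_box: Bystander: flat grey box with a black lid, 72 x 97 x 28 mm, lies beyond the mat. Origin under its centre on the bench.
Not all that is in view belongs to the job. There is more than one size of the part that bears plate_grip; the job needs the smallest.

How it is judged (in metres and radians):
On the way, in this order (a step that is already met when the one before it is completed fails the run):
1. all three containers stand upright and released on the side mat (x of round_bottle_mid in the frame of mat between -0.125 and 0.125 m and y of round_bottle_mid in the frame of mat between -0.072 and 0.072 m and height (world z) of round_bottle_mid below 0.051 m and angle between each of round_bottle_mid, wide_jar_mid, square_bottle_mid's own z axis and vertical below 0.15 rad and contact force between the fingers and round_bottle below 0.1 N and x of wide_jar_mid in the frame of mat between -0.125 and 0.125 m and y of wide_jar_mid in the frame of mat between -0.072 and 0.072 m and height (world z) of wide_jar_mid below 0.045 m and contact force between the fingers and wide_jar below 0.1 N and x of square_bottle_mid in the frame of mat between -0.125 and 0.125 m and y of square_bottle_mid in the frame of mat between -0.072 and 0.072 m and height (world z) of square_bottle_mid below 0.049 m and contact force between the fingers and square_bottle below 0.1 N), for 0.2 s.
2. while the containers are still on the mat, the plate lies flat, lengthwise and released in the middle of the tray (all of step 1 and horizontal distance between plate_grip and tray below 0.018 m and z of plate_grip in the frame of tray below 0.029 m and angle between plate_grip's own z axis and vertical below 0.1 rad and angle between the y axis of plate_grip and the x axis of tray, either way round below 0.25 rad and contact force between the fingers and plate below 0.1 N), for 0.2 s.
At the end, for the whole second after the job is handed in: The plate lies flat on the tray's floor within 18 mm of its middle and 0.25 rad of its long axis; each container stands upright within 15 mm of where it stood at the start; all are released and at rest (horizontal distance between plate_grip and tray below 0.018 m and z of plate_grip in the frame of tray below 0.029 m and angle between each of plate_grip, round_bottle_mid, wide_jar_mid, square_bottle_mid's own z axis and vertical below 0.1 rad and angle between the y axis of plate_grip and the x axis of tray, either way round below 0.25 rad and contact force between the fingers and plate below 0.1 N and distance of each of round_bottle_mid, wide_jar_mid, square_bottle_mid from where it was at the start of the episode below 0.015 m and contact force between the fingers and round_bottle below 0.1 N and contact force between the fingers and wide_jar below 0.1 N and contact force between the fingers and square_bottle below 0.1 N and linear speed of each of plate, round_bottle, wide_jar, square_bottle below 0.03 m/s); the robot touches nothing.
It fails at once if the plate is tilted by more than 0.25 rad (angle between plate_grip's own z axis and vertical above 0.25 rad).
It fails at once if the plate is dropped (falls freely from more than about 15 mm) (linear speed of plate above 0.55 m/s and contact force between the fingers and plate below 0.1 N).
It fails at once if a container is tipped over (angle between any of round_bottle_mid, wide_jar_mid, square_bottle_mid's own z axis and vertical above 0.7 rad).
It fails at once if the wash bottle, the marker or the card box is moved by more than 20 mm (distance of any of wash_bottle, marker, card_box from where it was at the start of the episode above 0.02 m).
It also fails if it takes over 130 s, if anything falls off the work surface, if the arm or the gripper's body presses on something with over 40 N, if the wrist force passes 120 N, or if a joint passes its speed limit or range.

ROBOT

A 6-joint arm with a two-finger parallel gripper is mounted at the origin on the work surface. World frame = base frame: x ahead of the robot, y to its left, z up, the work surface at z = 0. Lengths are in m, angles in degrees, forces in N, time in s.
With the tool pointing down it reaches from about 0.375 to 0.9 m from the base axis. Payload 3.1 kg.
Tool frame: the origin (TCP) lies on the centre line of the jaws, within the pads' length; the fingertips stand 22 mm ahead of it and the grasp point (between the pads) lies 3 mm ahead of it; y points along the fingers, z is the direction in which the jaws open and shut, and the axes are right-handed (so a half turn about y gives the same grasp; the last joint's range is limited). The gripper opens to 87 mm and grips with 3 to 60 N. Pads are 19 mm wide; open, the fingers measure 117 mm over their backs; the gripper's body (75 mm by 190 mm) begins 51 mm behind the grasp point.
Start: joints at [-78.237, 30.224, 82.088, -0, 67.689, -10.227], TCP at [0.234, -0.579, 0.245] pointing down, gripper open.
Joint ranges: [-176.69, 176.69], [-43.24, 126.21], [12.49, 139.97], [-82, 262], [0, 151.66], [-163.58, 163.58]. Speed limits (degrees/s): [159.86, 159.86, 180, 180, 180, 180].

INTERFACE

Orientations are given as a 3x3 rotation matrix whose columns are the frame's x, y, z axes.
In Python, from rig import bot gives the robot as it stands.
- The arm moves only by the tool jog_arm, never from a script. Its argument "motion" is one flat list of numbers, 6 for each row, row after row: the shift along the tool's x, y, z in mm, then the turn, a rotation vector about the tool's x, y, z in degrees. A call has 1 to 20 rows; each row is the pose to reach, as a shift and turn from the pose commanded when the call began, along the tool's axes at that moment; what a row does not reach only later rows make up. A row lasts 1/8 s, in which the tool goes at most 62.5 mm and 10.7 degrees, less where a joint would pass 70% of its speed; a pose out of reach is approached as far as the arm can. A call with a gripper value outside its range is refused whole. "gripper" is the opening, from 0 (shut) to 1 (fully open), set as the call begins (left out, the last holds). The fingers move at their own pace and stop on an object; the grip force is fixed at half the most. Time passes only in rows, so rows that repeat a pose let the fingers close. It gives the time, the measured TCP pose, the force and the opening at its end, in the units of the state.
- bot.read_state(): the state, without advancing time (a new reading comes with each control period).
- bot.capture(name): name is "side" or "top"; returns (picture, depth): 400x640x3 uint8, red, green, blue; 400x640 float32, m along the optical axis (not along the pixel's ray), 0 where there is no reading.
- bot.get_calibration(name): a dict with "mtx" (3x3 intrinsics, pixels), "k1" (the pictures are not rectified: a ray, as slopes to the right and down, at radius r is drawn at 1 + k1 r^2 times it, then the intrinsics apply), "pose" (4x4, takes a point from camera to world coordinates). Camera axes: x right, y up, looking along -z (the intrinsics and any distortion apply to the point x, -y, -z); pixel columns grow to the right and rows downward; lengths in m; the calibration is good to about 2 mm. A picture is of the moment at which its call begins. get_calibration takes no time and is no camera call.
- bot.hand_in(): hands the job in, once; it reports no verdict.
The state is a dict: "time_s": time; "joint_positions": joint angles; "qvel": joint speeds; "tau": joint torques, N m; "position": TCP position; "tcp_rot": TCP orientation; "force": force on the tool from outside, world axes, zero at the start; "moment": the same for the moment, N m; "opening": opening from 0.0 (shut) to 1.0 (fully open).
Only numpy, scipy, OpenCV 4.12 (cv2) and the standard library are available. Lean on these libraries where they do the work, as an engineer would, in place of code of your own. Each camera call takes 0.05 s, during which the arm holds its last target.

## Working session

There is one attempt and no reset: what is moved stays moved. The work goes in short steps, Python scripts to look and compute and a tool call to move; the robot and the scene stay as the last step left them, time stands still between calls to the robot, and variables do not carry over. Pictures are saved under pics/ and viewed, and the job is handed in when it is done.

Besides the shell and the picture viewer there is one more tool, called after "Call:" as name(argument=value, ...) on one line, values as JSON. jog_arm: Moves the arm, as the interface text tells. Its arguments: {"type":"object","properties":{"motion":{"type":"array","items":{"type":"number"}},"gripper":{"type":"number"}},"required":["motion"]}

```bash
ls; mkdir -p pics; python3 - <<'E'
from rig import bot
import cv2, numpy as np
s=bot.read_state(); print({k:np.round(v,3).tolist() for k,v in s.items()})
for n in("side","top"):
    p,d=bot.capture(n); cv2.imwrite(f"pics/{n}0.png",p[:,:,::-1]); np.save(f"{n}0.npy",d); 
    c=bot.get_calibration(n); print(n,{k:np.round(v,4).tolist() for k,v in c.items()}, (d==0).mean())
E
```

```text
pics
{'time_s': 0.0, 'joint_positions': [-78.238, 30.279, 82.157, 0.001, 67.688, -10.229], 'qvel': [0.011, 0.025, -0.008, -0.046, 0.033, 0.098], 'tau': [-0.002, -44.004, -17.659, 0.063, 0.058, -0.0], 'position': [0.234, -0.579, 0.244], 'tcp_rot': [[-0.927, -0.0, 0.374], [-0.374, 0.002, -0.927], [-0.0, -1.0, -0.002]], 'force': [-0.507, 0.913, -0.003], 'moment': [-0.048, -0.007, -0.038], 'opening': 0.997}
side {'mtx': [[416.1364, 0.0, 318.9494], [0.0, 416.1364, 198.3044], [0.0, 0.0, 1.0]], 'k1': -0.0415, 'pose': [[-0.9792, 0.1313, -0.1549, 0.4084], [-0.203, -0.6467, 0.7352, 0.9262], [-0.0037, 0.7513, 0.6599, 0.8599], [0.0, 0.0, 0.0, 1.0]]} 0.00385546875
top {'mtx': [[481.1292, 0.0, 312.6302], [0.0, 481.1292, 201.2225], [0.0, 0.0, 1.0]], 'k1': -0.0942, 'pose': [[0.0278, 0.9939, -0.1065, 0.4716], [-0.9994, 0.03, 0.0194, 0.0226], [0.0225, 0.1059, 0.9941, 1.2277], [0.0, 0.0, 0.0, 1.0]]} 0.00402734375
```

View pics/top0.png

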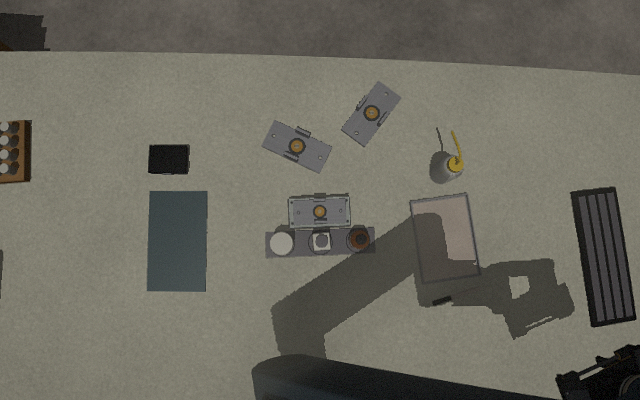

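View pics/side0.png

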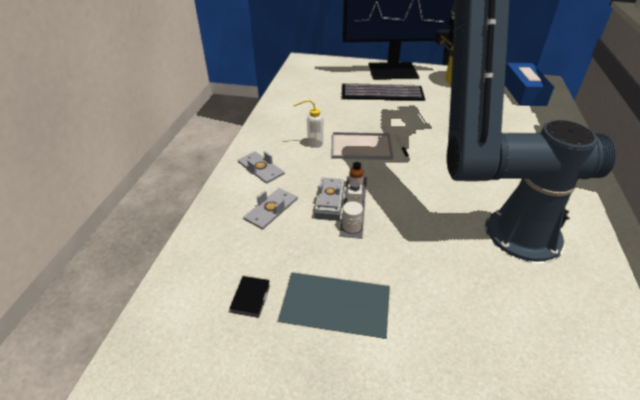

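The top view shows the jar at (281,243), the square bottle at (320,241) and the round bottle at (359,240). The docked plate is at (320,211), with other plates at (297,147) and (371,114). The mat is at (177,241), the tray at (445,237) and the marker at (442,300).

```bash
cat > h.py <<'E'
import numpy as np, cv2
from rig import bot
def cloud(n,d):
    c=bot.get_calibration(n);K=np.array(c["mtx"]);k1=c["k1"];T=np.array(c["pose"])
    v,u=np.mgrid[:400,:640].astype(float)
    p=np.stack([u,v],-1).reshape(-1,1,2)
    r=cv2.undistortPoints(p,K,np.array([k1,0,0,0.]),None,None).reshape(400,640,2)
    P=np.stack([r[...,0]*d,-r[...,1]*d,-d],-1)
    return P@T[:3,:3].T+T[:3,3]
def proj(n,X):
    c=bot.get_calibration(n);K=np.array(c["mtx"]);T=np.array(c["pose"])
    q=(np.atleast_2d(X)-T[:3,3])@T[:3,:3]; q=q*[1,-1,-1]
    return cv2.projectPoints(q,np.zeros(3),np.zeros(3),K,np.array([c["k1"],0,0,0.]))[0].reshape(-1,2)
def snap(tag):
    o={}
    for n in("top","side"):
        p,d=bot.capture(n); cv2.imwrite(f"pics/{n}_{tag}.png",p[:,:,::-1]); np.save(f"{n}_{tag}.npy",d); o[n]=(p,cloud(n,d))
    return o
def crop(p,u0,v0,u1,v1,s,name):
    cv2.imwrite(name,cv2.resize(p[v0:v1,u0:u1,::-1],None,fx=s,fy=s,interpolation=cv2.INTER_CUBIC))
E
python3 - <<'E'
from h import *
p=cv2.imread("pics/top0.png")[:,:,::-1]; X=cloud("top",np.load("top0.npy"))
crop(p,240,70,400,270,3,"pics/c1.png")
crop(p,390,180,500,320,4,"pics/c2.png")
p2=cv2.imread("pics/side0.png")[:,:,::-1]
crop(p2,220,130,400,260,4,"pics/c3.png")
for uv in [(281,243),(320,241),(359,240),(320,211),(297,147),(371,114),(177,241),(445,237),(442,300),(170,158),(250,250),(455,160),(230,300),(500,150)]:
    print(uv,np.round(X[uv[1],uv[0]],4))
Y=cloud("side",np.load("side0.npy"))
for uv in [(357,168),(352,205),(335,305),(250,295),(400,250),(330,187)]:print(uv,np.round(Y[uv[1],uv[0]],4))
E
```

```text
(281, 243) [0.4925 0.0727 0.0768]
(320, 241) [ 0.4998 -0.0199  0.0816]
(359, 240) [ 0.5044 -0.1117  0.0917]
(320, 211) [ 0.574  -0.0191  0.0515]
(297, 147) [0.7401 0.0429 0.0154]
(371, 114) [ 0.8341 -0.1465  0.0163]
(177, 241) [0.4907 0.3403 0.0045]
(445, 237) [ 0.5203 -0.3444  0.0044]
(442, 300) [ 0.3607 -0.3345  0.0148]
(170, 158) [0.6991 0.3637 0.0302]
(250, 250) [ 0.4738  0.1543 -0.002 ]
(455, 160) [ 0.6942 -0.3271  0.1426]
(230, 300) [0.3469 0.1995 0.0024]
(500, 150) [ 0.7561 -0.4978 -0.0035]
(357, 168) [ 0.5051 -0.1078  0.0782]
(352, 205) [0.4962 0.0586 0.0727]
(335, 305) [ 0.4924  0.3443 -0.0008]
(250, 295) [0.6938 0.3787 0.0303]
(400, 250) [ 3.484e-01  1.343e-01 -2.000e-04]
(330, 187) [ 0.5765 -0.036   0.0482]
```

View pics/c1.png

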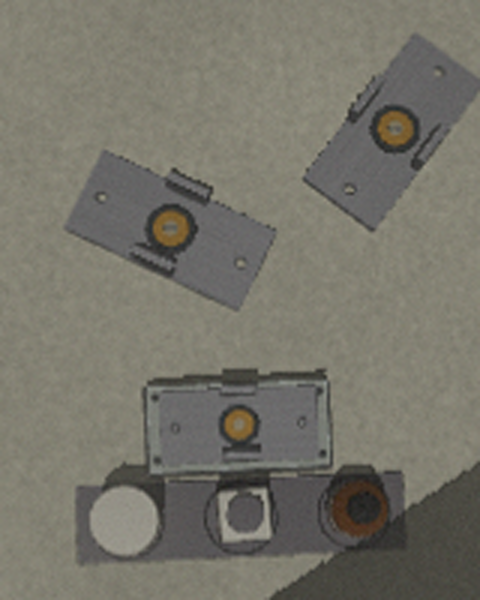

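View pics/c2.png

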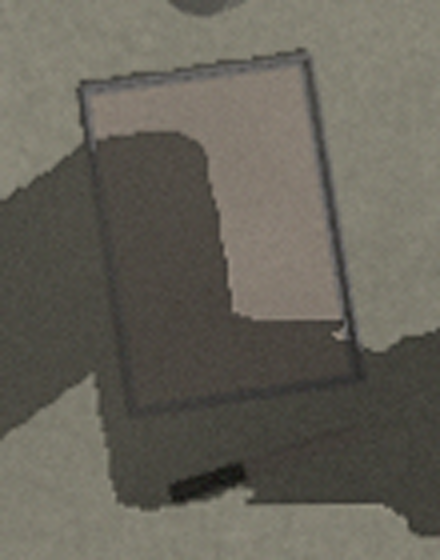

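View pics/c3.png

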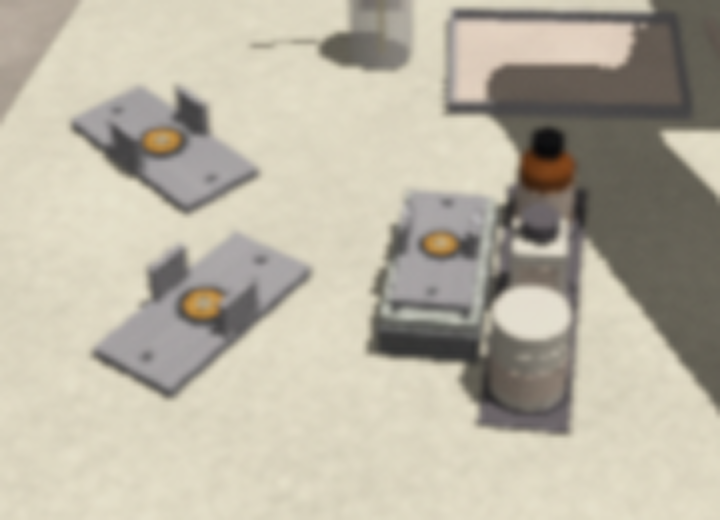

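```bash
cat >> h.py <<'E'
def rect(p,n,x0,x1,y0,y1,z,s=2):
    # image: row up=+x, col right=-y, s px/mm
    xs=np.arange(x1,x0,-0.001/s); ys=np.arange(y1,y0,-0.001/s)
    gx,gy=np.meshgrid(xs,ys,indexing='ij')
    q=proj(n,np.stack([gx,gy,np.full_like(gx,z)],-1).reshape(-1,3)).astype(np.float32).reshape(gx.shape+(2,))
    return cv2.remap(np.ascontiguousarray(p),q[...,0],q[...,1],cv2.INTER_CUBIC)
E
python3 - <<'E'
from h import *
p=cv2.imread("pics/top0.png"); X=cloud("top",np.load("top0.npy"))
ps=cv2.imread("pics/side0.png"); Y=cloud("side",np.load("side0.npy"))
# rects z
for nm,C in(("top",X),("side",Y)):
    for name,(cx,cy,lo,hi) in dict(jar=(.4925,.0727,.066,.085),sq=(.4998,-.02,.068,.09),rd=(.5044,-.1117,.072,.1)).items():
        m=(abs(C[...,0]-cx)<.045)&(abs(C[...,1]-cy)<.04)&(C[...,2]>lo)&(C[...,2]<hi)
        q=C[m]; 
        if len(q)<5: print(nm,name,len(q)); continue
        (c,r)=cv2.minEnclosingCircle(q[:,:2].astype(np.float32)); print(nm,name,len(q),"mean",q.mean(0).round(4),"encl",np.round(c,4),round(r,4),"med z",np.median(q[:,2]).round(4))
for z,t in((.040,'dock'),(.048,'plate'),(.004,'strip')):
    cv2.imwrite(f"pics/r_{t}.png",rect(p,"top",.44,.66,-.18,.14,z,2.4))
cv2.imwrite("pics/r_s.png",rect(ps,"side",.44,.66,-.18,.14,.048,2.4))
E
```

```text
top jar 426 mean [0.492  0.0732 0.0773] encl [0.4919 0.0734] 0.0281 med z 0.0772
top sq 188 mean [ 0.5017 -0.0224  0.0797] encl [ 0.5113 -0.0206] 0.0352 med z 0.0835
top rd 121 mean [ 0.5064 -0.1153  0.0859] encl [ 0.5065 -0.1162] 0.0185 med z 0.0882
side jar 247 mean [0.4943 0.0763 0.074 ] encl [0.4926 0.0716] 0.0304 med z 0.0744
side sq 86 mean [ 0.5008 -0.0196  0.0798] encl [ 0.5037 -0.0216] 0.0176 med z 0.0816
side rd 59 mean [ 0.5088 -0.1136  0.0829] encl [ 0.5088 -0.1162] 0.0136 med z 0.085
```

View pics/r_plate.png

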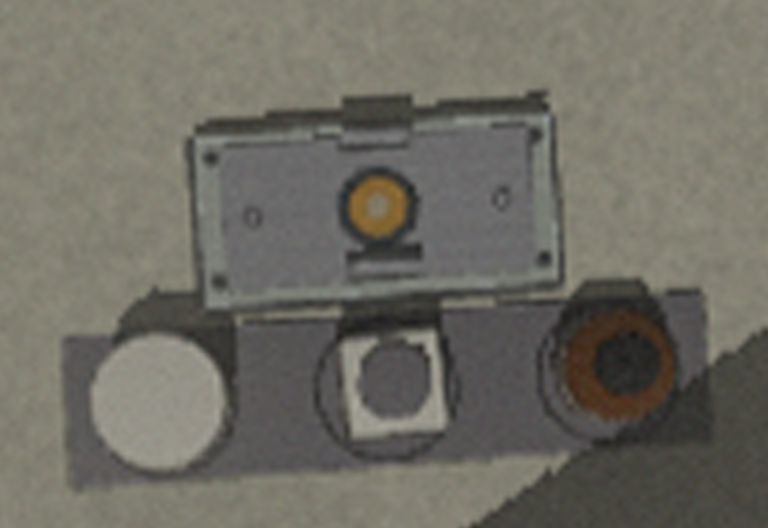

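View pics/r_s.png

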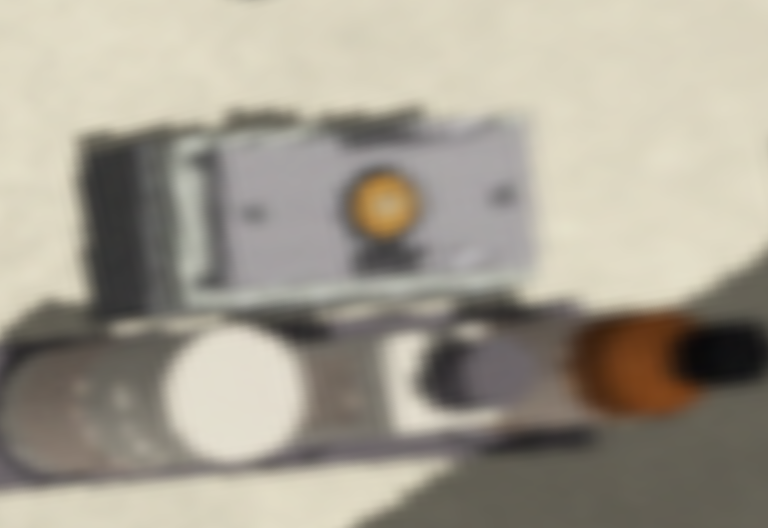

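```bash
python3 - <<'E'
from h import *
p=cv2.imread("pics/top0.png"); ps=cv2.imread("pics/side0.png")
a=rect(p,"top",.38,.66,-.46,-.23,.014,2); b=rect(ps,"side",.38,.66,-.46,-.23,.014,2)
cv2.imwrite("pics/tray.png",np.hstack([a,b])[:600,:800]); print(a.shape)
a=rect(p,"top",.34,.64,.24,.45,.003,1.9); b=rect(ps,"side",.34,.64,.24,.45,.003,1.9)
cv2.imwrite("pics/mat.png",np.hstack([a,b])); print(a.shape)
for im,sx in((a,'top'),(b,'side')):
    h=im.astype(int); m=((h[...,0]-h[...,2])>5).astype(np.uint8)
    cs=max(cv2.findContours(m,0,1)[0],key=cv2.contourArea); r=cv2.minAreaRect(cs)
    print(sx,r,"center",.64-r[0][1]/1900,.45-r[0][0]/1900, np.array(r[1])/1.9)
E
```

```text
(560, 460, 3)
(570, 400, 3)
top ((205.8896026611328, 280.8017883300781), (485.11224365234375, 282.8292236328125), 88.2901840209961) center 0.4922095850894326 0.34163705123098276 [255.3222335  148.85748612]
side ((207.47952270507812, 280.6636962890625), (478.4792175292969, 276.892578125), 88.5043716430664) center 0.49228226511101975 0.3408002512078536 [251.83116712 145.73293586]
```

View pics/tray.png

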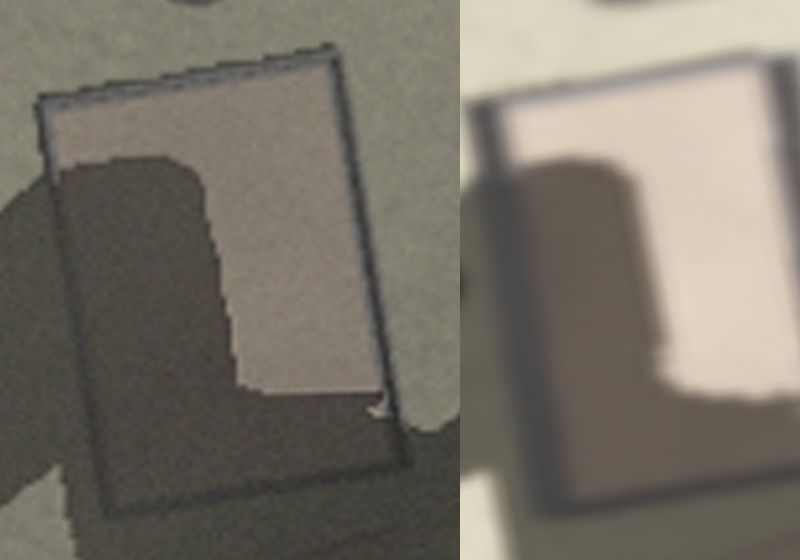

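View pics/mat.png

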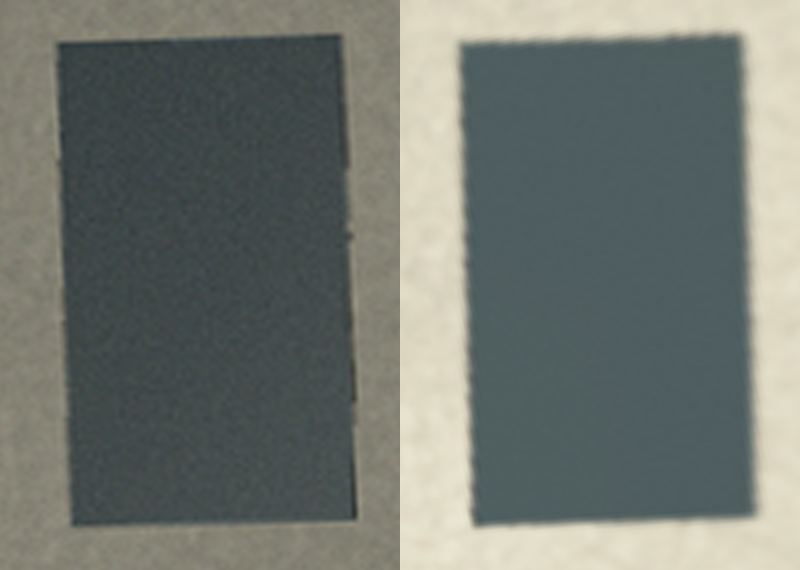

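```bash
cat >> h.py <<'E'
from scipy.spatial.transform import Rotation as Ro
def goal(x,y,zg,jaw):
    """world grasp point + jaw heading (deg) -> shift mm, rotvec deg in tool axes"""
    s=bot.read_state(); R=np.array(s["tcp_rot"]); P=np.array(s["position"])
    a=np.radians(jaw); z=np.array([np.cos(a),np.sin(a),0]); yv=np.array([0,0,-1.]); Rt=np.stack([np.cross(yv,z),yv,z],1)
    sh=R.T@(np.array([x,y,zg+.003])-P)*1000; rv=Ro.from_matrix(R.T@Rt).as_rotvec(degrees=True)
    print("t",round(s["time_s"],2),"pos",P.round(4),"F",np.round(s["force"],1),"op",round(s["opening"],3),"j",np.round(s["joint_positions"],1),"\n shift",sh.round(1),"rot",rv.round(2))
E
python3 -c "
from h import *
goal(.4925,.0734,.157,-86)"
```

```text
t 0.1 pos [ 0.2339 -0.5789  0.2437] F [-0.1 -0.5  1.1] op 0.998 j [-78.2  30.3  82.1   0.   67.7 -10.2] 
 shift [-484.    84.8 -507.9] rot [ 0.11 17.99 -0.  ]
```

Call:
jog_arm(motion=[-10,2,-10,0,0,0,-29,5,-30,0,1,0,-58,10,-61,0,2,0,-92,16,-97,0,3,0,-126,22,-132,0,5,0,-160,28,-168,0,6,0,-194,34,-203,0,7,0,-232,41,-244,0,9,0,-271,47,-284,0,10,0,-310,54,-325,0,12,0,-348,61,-366,0,13,0,-387,68,-406,0,14,0,-421,74,-442,0,16,0,-450,79,-472,0,17,0,-469,82,-493,0,18,0,-484,85,-508,0,18,0,-484,85,-508,0,18,0])

```text
time_s: 2.22
position: [0.492, 0.0744, 0.1593]
tcp_rot: [[-0.997, -0.001, 0.073], [-0.073, 0.0, -0.997], [0.001, -1.0, -0.0]]
force: [-0.8, 0.1, 0.1]
opening: 1.0
```

```bash
python3 -c "
from h import *
goal(.4925,.0734,.05,-86)
o=snap('a'); crop(o['top'][0],220,150,420,300,4,'pics/a_top.png'); crop(o['side'][0],240,100,440,250,4,'pics/a_side.png')"
```

```text
t 2.23 pos [0.492  0.0744 0.1593] F [-0.8  0.1  0.1] op 1.0 j [ -4.3  28.  104.9   0.   47.1  81.5] 
 shift [ -0.5 106.3   1. ] rot [0.01 0.16 0.04]
```

View pics/a_top.png

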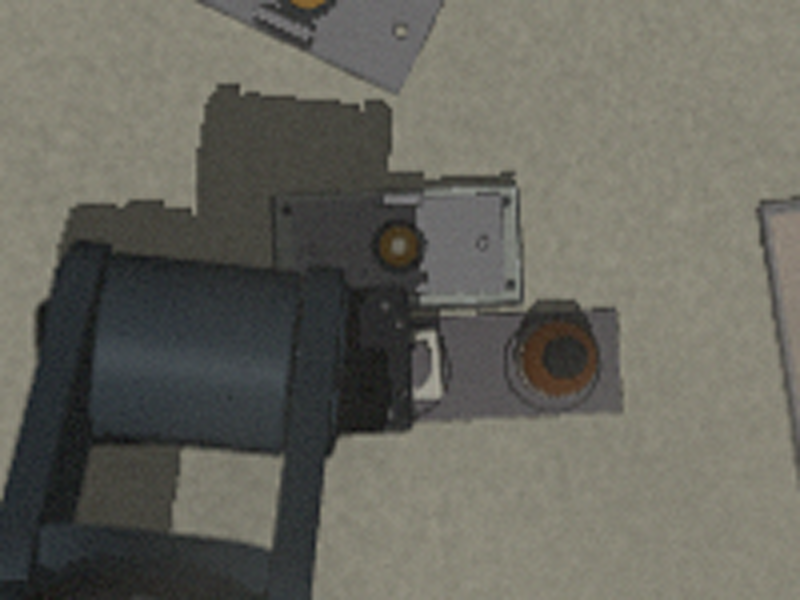

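View pics/a_side.png

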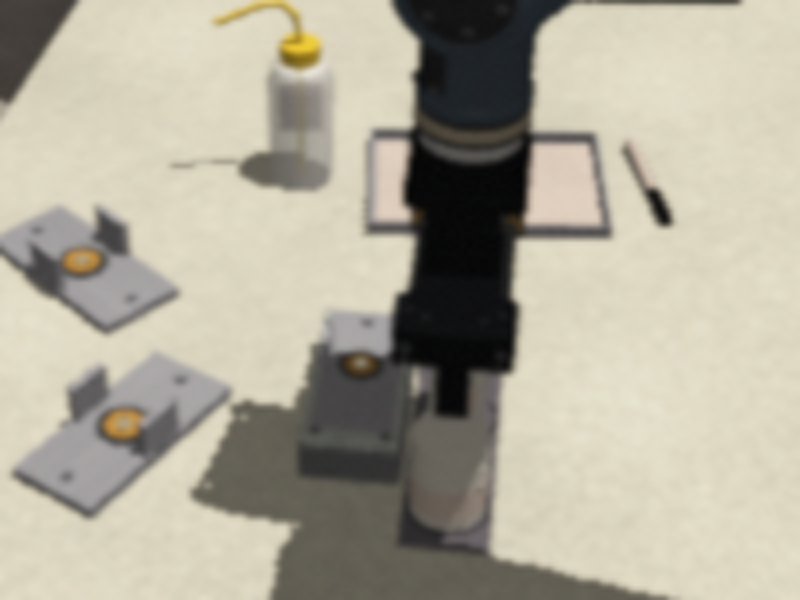

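Call:
jog_arm(motion=[0,10,0,0,0,0,0,30,1,0,0,0,0,55,1,0,0,0,0,80,1,0,0,0,0,97,1,0,0,0,0,106,1,0,0,0,0,106,1,0,0,0])

```text
time_s: 3.2
position: [0.4922, 0.0713, 0.053]
tcp_rot: [[-0.998, -0.002, 0.069], [-0.069, 0.0, -0.998], [0.001, -1.0, -0.0]]
force: [-0.3, 0.5, -0.0]
opening: 1.004
```

Call:
jog_arm(motion=[0,0,0,0,0,0,0,0,0,0,0,0,0,0,0,0,0,0,0,0,0,0,0,0,0,0,0,0,0,0,0,0,0,0,0,0], gripper=0.5)

```text
time_s: 3.95
position: [0.4929, 0.0718, 0.0539]
tcp_rot: [[-0.998, 0.001, 0.07], [-0.07, -0.0, -0.998], [-0.001, -1.0, 0.0]]
force: [-0.5, -0.2, 4.6]
opening: 0.635
```

Call:
jog_arm(motion=[0,-5,0,0,0,0,0,-18,0,0,0,0,0,-36,0,0,0,0,0,-50,0,0,0,0,0,-57,0,0,0,0,0,-60,0,0,0,0])

```text
time_s: 4.7
position: [0.4928, 0.0718, 0.1141]
tcp_rot: [[-0.998, 0.001, 0.07], [-0.07, -0.0, -0.998], [-0.001, -1.0, 0.0]]
force: [0.8, 0.2, -0.7]
opening: 0.639
```

```bash
python3 -c "
from h import *
goal(.412,.3386,.095,-86)"
```

```text
t 4.7 pos [0.4928 0.0718 0.1141] F [ 0.8  0.2 -0.7] op 0.639 j [ -4.6  32.6 106.8  -0.   40.5  81.4] 
 shift [  62.    16.  -271.8] rot [-0.01 -0.01 -0.04]
```

Call:
jog_arm(motion=[2,0,-8,0,0,0,6,1,-27,0,0,0,12,2,-54,0,0,0,20,4,-87,0,0,0,28,6,-122,0,0,0,36,8,-157,0,0,0,43,10,-190,0,0,0,50,12,-220,0,0,0,56,14,-244,0,0,0,60,15,-261,0,0,0,61,16,-269,0,0,0,62,16,-272,0,0,0,62,16,-272,0,0,0])

```text
time_s: 6.32
position: [0.4121, 0.3384, 0.0975]
tcp_rot: [[-0.998, -0.0, 0.069], [-0.069, -0.0, -0.998], [0.0, -1.0, 0.0]]
force: [0.4, 0.9, -0.7]
opening: 0.637
```

```bash
python3 -c "
from h import *
goal(.412,.3386,.0505,-86)"
```

```text
t 6.33 pos [0.4121 0.3384 0.0975] F [ 0.4  0.9 -0.7] op 0.637 j [ 27.4  36.1 102.2  -0.   41.7 113.4] 
 shift [ 0.  44.  -0.2] rot [-0.01 -0.04  0.01]
```

Call:
jog_arm(motion=[0,6,0,0,0,0,0,18,0,0,0,0,0,30,0,0,0,0,0,39,0,0,0,0,0,43,0,0,0,0,0,44,0,0,0,0,0,44,0,0,0,0])

```text
time_s: 7.2
position: [0.4121, 0.3389, 0.0537]
tcp_rot: [[-0.998, 0.0, 0.07], [-0.07, 0.0, -0.998], [-0.0, -1.0, -0.0]]
force: [-0.5, 0.5, -1.7]
opening: 0.635
```

Call:
jog_arm(motion=[0,0.5,0,0,0,0,0,1,0,0,0,0])

```text
time_s: 7.45
position: [0.4121, 0.3389, 0.0529]
tcp_rot: [[-0.998, 0.001, 0.07], [-0.07, 0.0, -0.998], [-0.001, -1.0, -0.0]]
force: [-1.3, 0.8, 3.4]
opening: 0.636
```

Call:
jog_arm(motion=[0,0,0,0,0,0,0,0,0,0,0,0,0,0,0,0,0,0,0,0,0,0,0,0], gripper=1)

```text
time_s: 7.95
position: [0.4119, 0.3388, 0.0526]
tcp_rot: [[-0.998, 0.0, 0.07], [-0.07, 0.0, -0.998], [-0.0, -1.0, -0.0]]
force: [0.5, 0.5, -0.2]
opening: 0.965
```

Call:
jog_arm(motion=[0,-6,0,0,0,0,0,-20,0,0,0,0,0,-42,0,0,0,0,0,-66,0,0,0,0,0,-86,0,0,0,0,0,-97,0,0,0,0,0,-100,0,0,0,0])

```text
time_s: 8.82
position: [0.4122, 0.339, 0.1536]
tcp_rot: [[-0.998, 0.002, 0.07], [-0.07, 0.001, -0.998], [-0.002, -1.0, -0.001]]
force: [-0.2, -1.1, 1.0]
opening: 0.999
```

```bash
python3 -c "
from h import *
goal(.5000,-.022,.15,-86)"
```

```text
t 8.82 pos [0.4122 0.339  0.1536] F [-0.2 -1.1  1. ] op 0.999 j [ 27.4  30.7 100.2   0.   49.  113.4] 
 shift [-62.5   0.4 366.2] rot [ 0.04 -0.01 -0.09]
```

Call:
jog_arm(motion=[-2,0,11,0,0,0,-6,0,37,0,0,0,-12,0,73,0,0,0,-20,0,117,0,0,0,-28,0,165,0,0,0,-36,0,212,0,0,0,-44,0,256,0,0,0,-51,0,297,0,0,0,-56,0,330,0,0,0,-60,0,352,0,0,0,-62,0,363,0,0,0,-62.5,0,366,0,0,0,-62.5,0,366,0,0,0])

```text
time_s: 10.45
position: [0.4992, -0.0215, 0.1523]
tcp_rot: [[-0.998, -0.001, 0.07], [-0.07, 0.0, -0.998], [0.001, -1.0, -0.001]]
force: [0.2, 0.0, 0.4]
opening: 1.001
```

```bash
python3 -c "
from h import *
goal(.5000,-.022,.048,-86)"
```

```text
t 10.45 pos [ 0.4992 -0.0215  0.1523] F [0.2 0.  0.4] op 1.001 j [-15.3  28.9 104.9   0.   46.3  70.7] 
 shift [ -0.8 101.3   0.6] rot [0.03 0.01 0.06]
```

Call:
jog_arm(motion=[0,10,0,0,0,0,0,30,0,0,0,0,0,54,0,0,0,0,0,78,0,0,0,0,0,94,0,0,0,0,0,101,0,0,0,0,0,101,0,0,0,0])

```text
time_s: 11.32
position: [0.4996, -0.0218, 0.0513]
tcp_rot: [[-0.998, -0.001, 0.07], [-0.07, 0.0, -0.998], [0.001, -1.0, -0.0]]
force: [-0.1, 0.4, 0.8]
opening: 1.0
```

Call:
jog_arm(motion=[0,0,0,0,0,0,0,0,0,0,0,0,0,0,0,0,0,0,0,0,0,0,0,0,0,0,0,0,0,0,0,0,0,0,0,0], gripper=0.35)

```text
time_s: 12.08
position: [0.4998, -0.0221, 0.0517]
tcp_rot: [[-0.998, 0.0, 0.07], [-0.07, -0.0, -0.998], [-0.0, -1.0, 0.0]]
force: [-0.3, -1.4, 1.6]
opening: 0.488
```

Call:
jog_arm(motion=[0,-5,0,0,0,0,0,-18,0,0,0,0,0,-36,0,0,0,0,0,-50,0,0,0,0,0,-57,0,0,0,0,0,-60,0,0,0,0])

```text
time_s: 12.82
position: [0.4998, -0.0219, 0.1121]
tcp_rot: [[-0.998, 0.001, 0.07], [-0.07, -0.0, -0.998], [-0.001, -1.0, 0.0]]
force: [-0.6, 0.9, -1.8]
opening: 0.482
```

```bash
python3 -c "
from h import *
goal(.492,.341,.095,-86)"
```

```text
t 12.82 pos [ 0.4998 -0.0219  0.1121] F [-0.6  0.9 -1.8] op 0.482 j [-15.3  33.  106.5   0.   40.5  70.7] 
 shift [ -17.5   14.1 -362.6] rot [-0.01 -0.01 -0.04]
```

Call:
jog_arm(motion=[-0.5,0,-11,0,0,0,-2,1,-36,0,0,0,-3.5,3,-73,0,0,0,-5.5,4.5,-116,0,0,0,-8,6,-163,0,0,0,-10,8,-210,0,0,0,-12,10,-254,0,0,0,-14,11,-294,0,0,0,-16,12.5,-327,0,0,0,-17,13.5,-349,0,0,0,-17.5,14,-359,0,0,0,-17.5,14,-362.5,0,0,0,-17.5,14,-362.5,0,0,0])

```text
time_s: 14.45
position: [0.492, 0.3401, 0.0975]
tcp_rot: [[-0.998, -0.001, 0.069], [-0.069, -0.0, -0.998], [0.001, -1.0, 0.0]]
force: [-0.2, -0.0, -0.7]
opening: 0.481
```

```bash
python3 -c "
from h import *
goal(.492,.341,.0475,-86)"
```

```text
t 14.45 pos [0.492  0.3401 0.0975] F [-0.2 -0.  -0.7] op 0.481 j [ 24.   39.5  92.6  -0.   47.9 110. ] 
 shift [-0.1 47.  -0.9] rot [-0.03 -0.05  0.03]
```

Call:
jog_arm(motion=[0,6,0,0,0,0,0,19,0,0,0,0,0,33,0,0,0,0,0,42,0,0,0,0,0,46,0,0,0,0,0,47,0,0,0,0,0,47,0,0,0,0])

```text
time_s: 15.32
position: [0.4922, 0.3411, 0.0507]
tcp_rot: [[-0.998, 0.001, 0.07], [-0.07, 0.0, -0.998], [-0.001, -1.0, -0.0]]
force: [-0.3, -0.6, -0.0]
opening: 0.481
```

Call:
jog_arm(motion=[0,0,0,0,0,0,0,0,0,0,0,0,0,0,0,0,0,0,0,0,0,0,0,0], gripper=1)

```text
time_s: 15.82
position: [0.4921, 0.3409, 0.0506]
tcp_rot: [[-0.998, 0.0, 0.07], [-0.07, 0.0, -0.998], [-0.0, -1.0, -0.0]]
force: [-0.1, 0.4, -0.7]
opening: 0.852
```

Call:
jog_arm(motion=[0,-6,0,0,0,0,0,-20,0,0,0,0,0,-42,0,0,0,0,0,-66,0,0,0,0,0,-86,0,0,0,0,0,-97,0,0,0,0,0,-100,0,0,0,0])

```text
time_s: 16.7
position: [0.4923, 0.3411, 0.1517]
tcp_rot: [[-0.998, 0.002, 0.07], [-0.07, 0.001, -0.998], [-0.002, -1.0, -0.001]]
force: [-0.4, -0.5, -0.6]
opening: 0.992
```

```bash
python3 -c "
from h import *
goal(.5062,-.1165,.15,-86)"
```

```text
t 16.7 pos [0.4923 0.3411 0.1517] F [-0.4 -0.5 -0.6] op 0.992 j [ 24.   34.9  90.8   0.   54.2 110. ] 
 shift [ 18.   -1.6 457.4] rot [ 0.04 -0.01 -0.1 ]
```

Call:
jog_arm(motion=[0,0,9,0,0,0,1,0,32,0,0,0,3,0,69,0,0,0,4.5,0,114,0,0,0,6.5,0,169,0,0,0,9,0,224,0,0,0,11,0,279,0,0,0,13,0,334,0,0,0,15,0,380,0,0,0,16.5,0,416,0,0,0,17.5,0,439,0,0,0,18,0,453,0,0,0,18,0,457.5,0,0,0,18,0,457.5,0,0,0])

```text
time_s: 18.45
position: [0.5054, -0.1165, 0.1504]
tcp_rot: [[-0.998, -0.001, 0.07], [-0.07, 0.001, -0.998], [0.001, -1.0, -0.001]]
force: [0.0, -0.1, 0.1]
opening: 1.0
```

```bash
python3 -c "
from h import *
goal(.5062,-.117,.045,-86)"
```

```text
t 18.45 pos [ 0.5054 -0.1165  0.1504] F [ 0.  -0.1  0.1] op 1.0 j [-25.3  30.1 102.4   0.   47.5  60.7] 
 shift [ -0.8 102.4   0.6] rot [ 0.03 -0.01  0.04]
```

Call:
jog_arm(motion=[0,10,0,0,0,0,0,30,0,0,0,0,0,54,0,0,0,0,0,78,0,0,0,0,0,95,0,0,0,0,0,102,0,0,0,0,0,102,0,0,0,0])

```text
time_s: 19.32
position: [0.5056, -0.1161, 0.0481]
tcp_rot: [[-0.998, -0.001, 0.07], [-0.07, 0.001, -0.998], [0.001, -1.0, -0.001]]
force: [0.1, 1.6, -0.1]
opening: 0.999
```

Call:
jog_arm(motion=[0,0,0,0,0,0,0,0,0,0,0,0,0,0,0,0,0,0,0,0,0,0,0,0,0,0,0,0,0,0,0,0,0,0,0,0], gripper=0.4)

```text
time_s: 20.08
position: [0.5061, -0.117, 0.0487]
tcp_rot: [[-0.998, 0.001, 0.07], [-0.07, -0.0, -0.998], [-0.001, -1.0, 0.0]]
force: [0.5, -1.1, 2.7]
opening: 0.521
```

Call:
jog_arm(motion=[0,-5,0,0,0,0,0,-18,0,0,0,0,0,-36,0,0,0,0,0,-50,0,0,0,0,0,-57,0,0,0,0,0,-60,0,0,0,0])

```text
time_s: 20.82
position: [0.5059, -0.1168, 0.1091]
tcp_rot: [[-0.998, 0.001, 0.07], [-0.07, -0.0, -0.998], [-0.001, -1.0, 0.0]]
force: [-0.4, 0.3, -1.6]
opening: 0.524
```

```bash
python3 -c "
from h import *
goal(.572,.3434,.095,-86)"
```

```text
t 20.82 pos [ 0.5059 -0.1168  0.1091] F [-0.4  0.3 -1.6] op 0.524 j [-25.3  34.2 103.9   0.   41.8  60.7] 
 shift [ -98.    11.  -454.4] rot [-0.02 -0.01 -0.03]
```

Call:
jog_arm(motion=[0,-3,-9,0,0,0,0,-8,-32,0,0,0,0,-12,-68,0,0,0,0,-14,-114,0,0,0,-4,-14,-168,0,0,0,-14,-13,-223,0,0,0,-30,-12,-276,0,0,0,-50,-10,-328,0,0,0,-69,-7,-374,0,0,0,-84,-2,-412,0,0,0,-93,4,-436,0,0,0,-97,9,-450,0,0,0,-98,11,-454,0,0,0,-98,11,-454,0,0,0])

```text
time_s: 22.58
position: [0.5713, 0.3422, 0.0971]
tcp_rot: [[-0.998, -0.002, 0.069], [-0.069, -0.001, -0.998], [0.002, -1.0, 0.001]]
force: [-0.5, 0.7, -2.1]
opening: 0.523
```

```bash
python3 -c "
from h import *
goal(.572,.3434,.0445,-86)"
```

```text
t 22.57 pos [0.5713 0.3422 0.0971] F [-0.5  0.7 -2.1] op 0.523 j [ 21.3  43.5  82.   -0.   54.6 107.4] 
 shift [-0.9 49.6 -1.2] rot [-0.05 -0.02  0.1 ]
```

Call:
jog_arm(motion=[0,6,0,0,0,0,0,20,0,0,0,0,0,35,0,0,0,0,0,45,0,0,0,0,0,49,0,0,0,0,0,50,0,0,0,0,0,50,0,0,0,0])

```text
time_s: 23.45
position: [0.5722, 0.3431, 0.0478]
tcp_rot: [[-0.998, 0.001, 0.07], [-0.07, 0.0, -0.998], [-0.001, -1.0, -0.0]]
force: [-0.7, -0.3, -0.7]
opening: 0.521
```

Call:
jog_arm(motion=[0,0,0,0,0,0,0,0,0,0,0,0,0,0,0,0,0,0,0,0,0,0,0,0], gripper=1)

```text
time_s: 23.95
position: [0.5722, 0.343, 0.0476]
tcp_rot: [[-0.998, 0.0, 0.07], [-0.07, 0.0, -0.998], [-0.0, -1.0, -0.0]]
force: [0.2, -1.0, 0.7]
opening: 0.887
```

Call:
jog_arm(motion=[0,-6,0,0,0,0,0,-20,0,0,0,0,0,-42,0,0,0,0,0,-66,0,0,0,0,0,-86,0,0,0,0,0,-97,0,0,0,0,0,-100,0,0,0,0])

```text
time_s: 24.82
position: [0.5723, 0.3431, 0.1486]
tcp_rot: [[-0.998, 0.001, 0.07], [-0.07, 0.001, -0.998], [-0.001, -1.0, -0.0]]
force: [-0.7, 0.4, 0.5]
opening: 1.0
```

```bash
python3 -c "
from h import *
goal(.5742,-.0172,.15,4)
o=snap('b'); crop(o['top'][0],130,150,500,300,2,'pics/b_top.png'); crop(o['side'][0],240,200,440,350,4,'pics/b_side.png')
p=o['top'][0][...,::-1]; cv2.imwrite('pics/b_r.png',np.hstack([rect(p,'top',.52,.63,-.11,.07,.048,2.2),rect(o['side'][0][...,::-1],'side',.52,.63,-.11,.07,.048,2.2)]))
cv2.imwrite('pics/b_tray.png',np.hstack([rect(p,'top',.38,.66,-.46,-.23,.014,1.7),rect(o['side'][0][...,::-1],'side',.38,.66,-.46,-.23,.014,1.7)]))
for n in('top','side'):
    C=o[n][1]
    for nm,(cx,cy,lo) in dict(jar=(.412,.339,.066),sq=(.492,.341,.068),rd=(.572,.343,.072)).items():
        m=(abs(C[...,0]-cx)<.038)&(abs(C[...,1]-cy)<.038)&(C[...,2]>lo)&(C[...,2]<.095); q=C[m]; print(n,nm,len(q),q.mean(0).round(4) if len(q) else '')
"
```

```text
t 24.82 pos [0.5723 0.3431 0.1486] F [-0.7  0.4  0.5] op 1.0 j [ 21.4  39.7  80.3   0.   59.9 107.4] 
 shift [ 23.2  -4.6 359.6] rot [-4.000e-02 -9.001e+01 -8.000e-02]
top jar 447 [0.412  0.3395 0.0764]
top sq 170 [0.4942 0.3408 0.0804]
top rd 59 [0.5771 0.3442 0.0872]
side jar 414 [0.4131 0.3421 0.0734]
side sq 147 [0.4937 0.3456 0.0798]
side rd 31 [0.5676 0.3514 0.0803]
```

View pics/b_top.png

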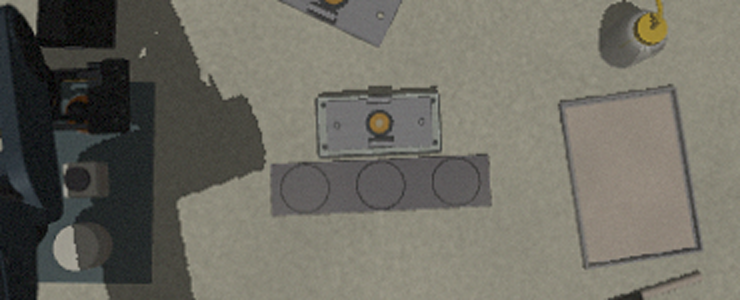

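View pics/b_side.png

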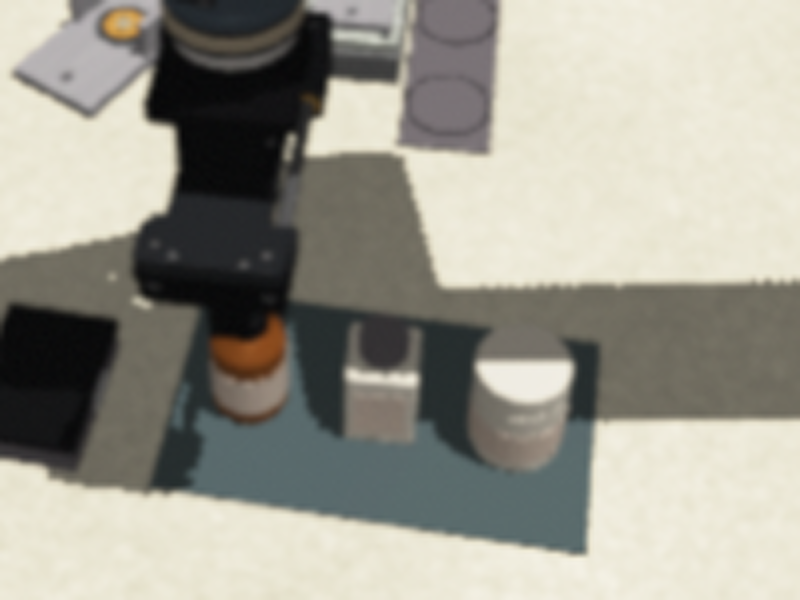

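View pics/b_r.png

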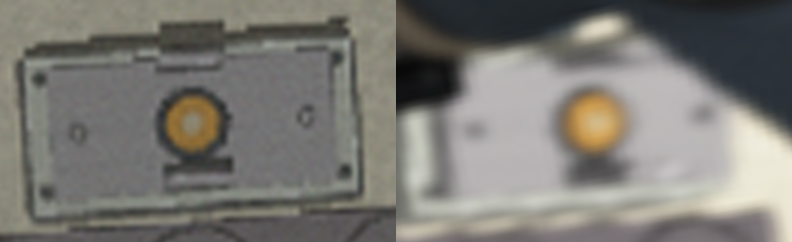

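View pics/b_tray.png

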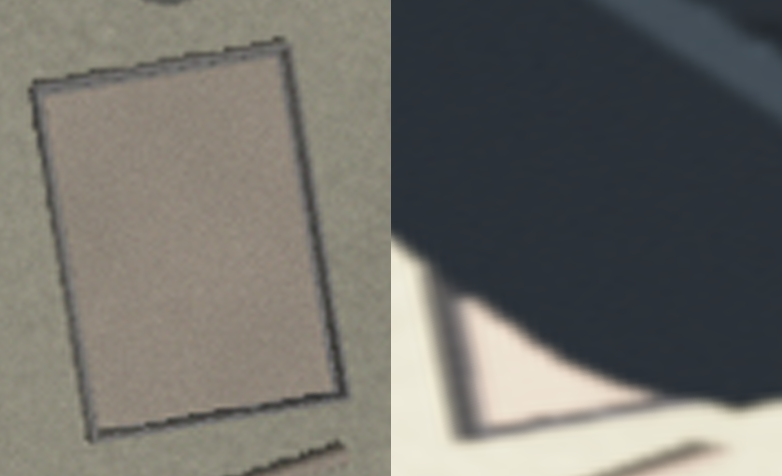

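Call:
jog_arm(motion=[0,0,7,0,-2,0,2,0,25,0,-7,0,4,-1,54,0,-14,0,6,-1,90,0,-23,0,9,-2,130,0,-33,0,12,-2,172,0,-43,0,14,-3,214,0,-53,0,17,-3,254,0,-63,0,19,-4,290,0,-72,0,21,-4,320,0,-80,0,22,-5,342,0,-86,0,23,-5,355,0,-89,0,23,-5,360,0,-90,0,23,-5,360,0,-90,0])

```text
time_s: 26.68
position: [0.5738, -0.0177, 0.152]
tcp_rot: [[0.069, -0.001, 0.998], [-0.998, 0.0, 0.069], [-0.0, -1.0, -0.001]]
force: [0.3, -0.4, -0.9]
opening: 0.998
```

```bash
python3 -c "
from h import *
goal(.574,-.0174,.064,4)"
```

```text
t 26.68 pos [ 0.5738 -0.0177  0.152 ] F [ 0.3 -0.4 -0.9] op 0.998 j [-12.9  33.4  94.3   0.   52.4 -16.9] 
 shift [-0.3 85.   0.3] rot [ 0.06 -0.07 -0.03]
```

Call:
jog_arm(motion=[0,8,0,0,0,0,0,25,0,0,0,0,0,46,0,0,0,0,0,66,0,0,0,0,0,79,0,0,0,0,0,85,0,0,0,0,0,86,0,0,0,0,0,86,0,0,0,0])

```text
time_s: 27.68
position: [0.5745, -0.0178, 0.067]
tcp_rot: [[0.07, 0.001, 0.998], [-0.998, -0.0, 0.07], [0.0, -1.0, 0.001]]
force: [0.0, -0.1, 0.5]
opening: 0.998
```

```bash
python3 -c "
from h import *
goal(.574,-.0174,.063,4)
o=snap('c'); crop(o['top'][0],250,150,400,270,5,'pics/c_top.png'); crop(o['side'][0],280,130,400,240,5,'pics/c_side.png')"
```

```text
t 27.68 pos [ 0.5745 -0.0178  0.067 ] F [ 0.  -0.1  0.5] op 0.998 j [-12.9  41.   96.9  -0.   42.  -16.9] 
 shift [-0.5  1.  -0.5] rot [-0.06 -0.01  0.02]
```

View pics/c_side.png

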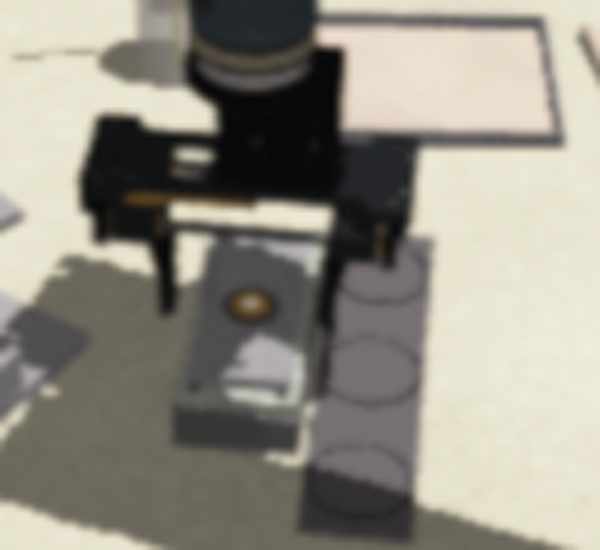

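View pics/c_top.png

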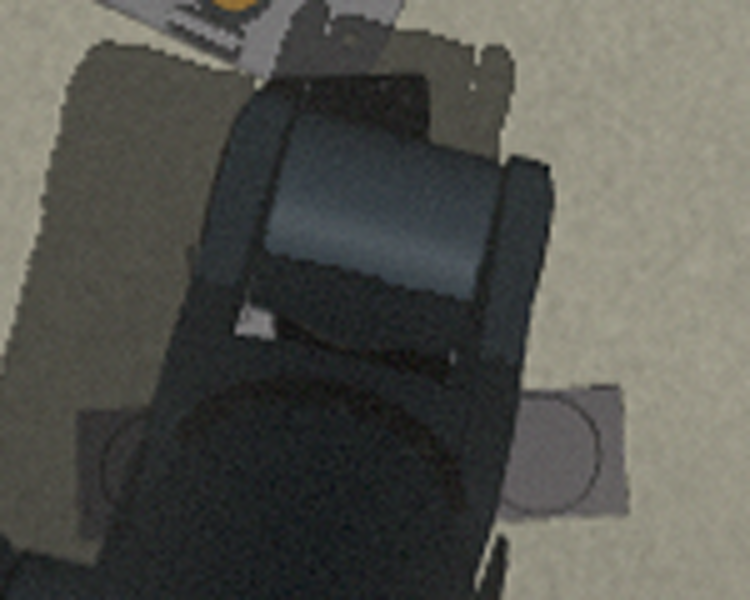

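Call:
jog_arm(motion=[0,0,0,0,0,0,0,0,0,0,0,0,0,0,0,0,0,0,0,0,0,0,0,0,0,0,0,0,0,0,0,0,0,0,0,0], gripper=0.5)

```text
time_s: 28.52
position: [0.5736, -0.0178, 0.0666]
tcp_rot: [[0.07, -0.001, 0.998], [-0.998, -0.0, 0.07], [-0.0, -1.0, -0.001]]
force: [-2.6, -0.9, 2.2]
opening: 0.684
```

Call:
jog_arm(motion=[0,-2,0,0,0,0,0,-5,0,0,0,0,0,-9,0,0,0,0,0,-14,0,0,0,0,0,-20,0,0,0,0,0,-28,0,0,0,0,0,-38,0,0,0,0,0,-50,0,0,0,0,0,-60,0,0,0,0,0,-66,0,0,0,0,0,-68,0,0,0,0,0,-68,0,0,0,0])

```text
time_s: 30.02
position: [0.574, -0.0178, 0.1345]
tcp_rot: [[0.07, -0.0, 0.998], [-0.998, 0.0, 0.07], [-0.0, -1.0, -0.0]]
force: [-0.3, 1.0, -1.7]
opening: 0.688
```

```bash
python3 -c "
from h import *
goal(.519,-.341,.09,-80.8)
o=snap('d'); crop(o['side'][0],280,100,420,230,4,'pics/d_side.png')"
```

```text
t 30.02 pos [ 0.574  -0.0178  0.1345] F [-0.3  1.  -1.7] op 0.688 j [-12.9  34.9  95.   -0.   50.1 -16.9] 
 shift [318.6  41.5 -77.3] rot [1.000e-02 8.479e+01 1.000e-02]
```

View pics/d_side.png

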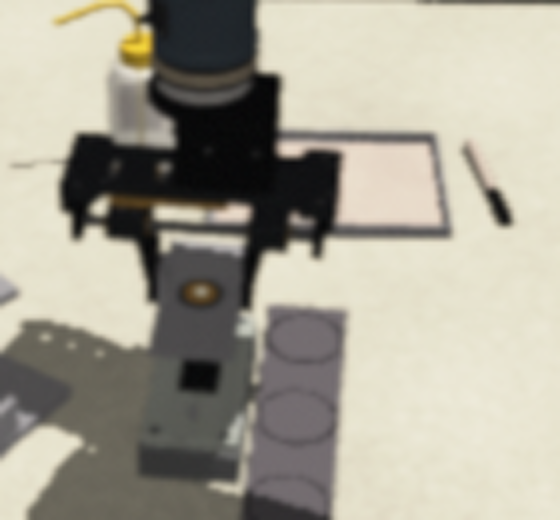

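Call:
jog_arm(motion=[4,0,-1,0,1,0,13,0,-4,0,4,0,27,0,-8,0,9,0,46,0,-14,0,16,0,68,0,-21,0,24,0,93,0,-29,0,32,0,120,0,-37,0,40,0,147,0,-45,0,48,0,174,0,-52,0,56,0,201,0,-58,0,64,0,228,0,-64,0,71,0,253,0,-68,0,77,0,275,0,-72,0,81,0,293,0,-74,0,83.5,0,306,0,-76,0,84.5,0,314,0,-77,0,84.8,0,317.5,0,-77.5,0,84.8,0,318.5,0,-77.5,0,84.8,0,318.5,0,-77.5,0,84.8,0])

```text
time_s: 32.5
position: [0.519, -0.3403, 0.1345]
tcp_rot: [[-0.987, -0.0, 0.16], [-0.16, 0.0, -0.987], [0.0, -1.0, -0.0]]
force: [0.6, 0.2, -2.0]
opening: 0.69
```

```bash
python3 -c "
from h import *
goal(.519,-.341,.09,-80.8)
o=snap('e'); crop(o['side'][0],280,60,440,200,4,'pics/e_side.png'); crop(o['top'][0],380,140,520,300,4,'pics/e_top.png')"
```

```text
t 32.5 pos [ 0.519  -0.3403  0.1345] F [ 0.6  0.2 -2. ] op 0.69 j [-43.6  37.7  88.1   0.   54.3  37.2] 
 shift [ 0.1 41.5  0.7] rot [0.02 0.03 0.01]
```

View pics/e_side.png

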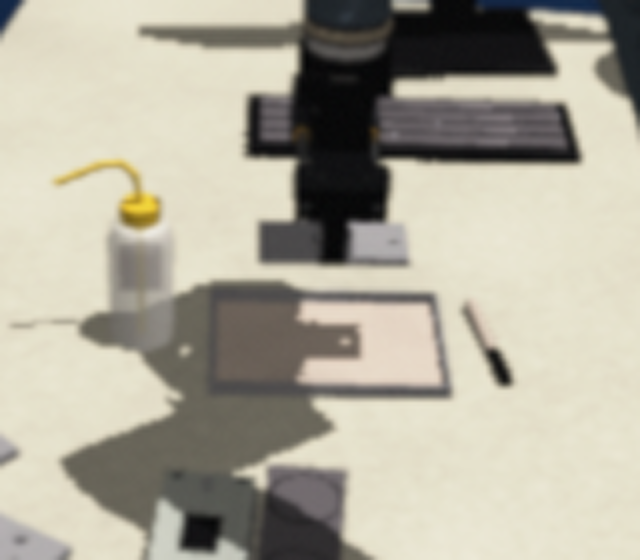

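View pics/e_top.png

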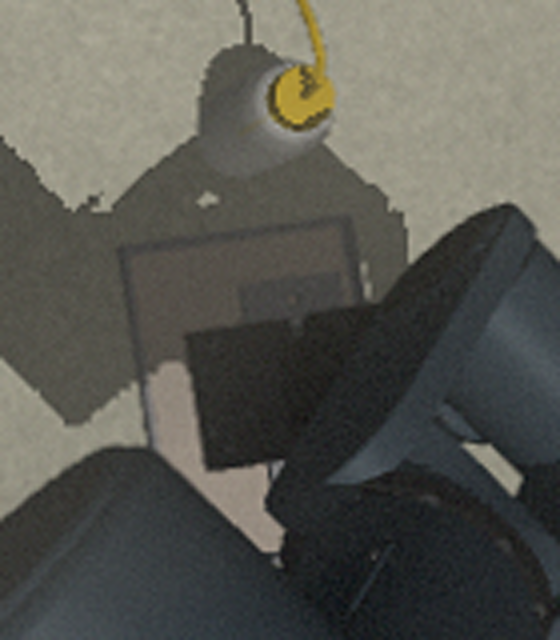

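Call:
jog_arm(motion=[0,5,0.5,0,0,0,0,15,0.5,0,0,0,0,30,0.5,0,0,0,0,46,0.5,0,0,0,0,62,0.5,0,0,0,0,76,0.5,0,0,0,0,87,0.5,0,0,0,0,95,0.5,0,0,0,0,99,0.5,0,0,0,0,101,0.5,0,0,0,0,102,0.5,0,0,0,0,102,0.5,0,0,0])

```text
time_s: 34.1
position: [0.5192, -0.3415, 0.0329]
tcp_rot: [[-0.987, 0.0, 0.16], [-0.16, -0.0, -0.987], [-0.0, -1.0, 0.0]]
force: [-0.0, -0.6, -2.2]
opening: 0.688
```

Call:
jog_arm(motion=[0,0.5,0,0,0,0,0,1,0,0,0,0,0,1.5,0,0,0,0,0,2,0,0,0,0,0,2.5,0,0,0,0,0,2.5,0,0,0,0])

```text
time_s: 34.85
position: [0.519, -0.3414, 0.03]
tcp_rot: [[-0.987, -0.0, 0.16], [-0.16, 0.0, -0.987], [0.0, -1.0, -0.0]]
force: [-1.1, 0.7, -2.7]
opening: 0.686
```

Nearly touching. I'll creep down until there is contact.

Call:
jog_arm(motion=[0,0.3,0,0,0,0,0,0.6,0,0,0,0,0,0.8,0,0,0,0,0,0.8,0,0,0,0])

```text
time_s: 35.35
position: [0.5191, -0.3414, 0.0296]
tcp_rot: [[-0.987, 0.0, 0.16], [-0.16, -0.0, -0.987], [-0.0, -1.0, 0.0]]
force: [-0.8, 1.0, 1.8]
opening: 0.682
```

Contact: the z force rose by about 4 N. Releasing.

Call:
jog_arm(motion=[0,0,0,0,0,0,0,0,0,0,0,0,0,0,0,0,0,0,0,0,0,0,0,0,0,0,0,0,0,0], gripper=1)

```text
time_s: 35.98
position: [0.5191, -0.3414, 0.0292]
tcp_rot: [[-0.987, 0.0, 0.16], [-0.16, -0.0, -0.987], [-0.0, -1.0, 0.0]]
force: [0.7, -0.5, -0.9]
opening: 0.994
```

Call:
jog_arm(motion=[0,-4,0,0,0,0,0,-14,0,0,0,0,0,-30,0,0,0,0,0,-52,0,0,0,0,0,-76,0,0,0,0,0,-98,0,0,0,0,0,-114,0,0,0,0,0,-120,0,0,0,0,0,-120,0,0,0,0])

```text
time_s: 37.1
position: [0.5191, -0.3414, 0.1496]
tcp_rot: [[-0.987, 0.0, 0.16], [-0.16, -0.0, -0.987], [-0.0, -1.0, 0.0]]
force: [0.0, 0.7, -0.8]
opening: 1.002
```

```bash
python3 -c "
from h import *
goal(.572,.343,.15,-86)
o=snap('f'); crop(o['side'][0],280,60,440,200,4,'pics/f_side.png'); crop(o['top'][0],380,140,520,300,3,'pics/f_top.png')"
```

```text
t 37.1 pos [ 0.5191 -0.3414  0.1496] F [ 0.   0.7 -0.8] op 1.002 j [-43.6  36.5  87.4  -0.   56.   37.2] 
 shift [-161.6   -3.6 -667.2] rot [-0.02  5.19 -0.02]
```

View pics/f_side.png

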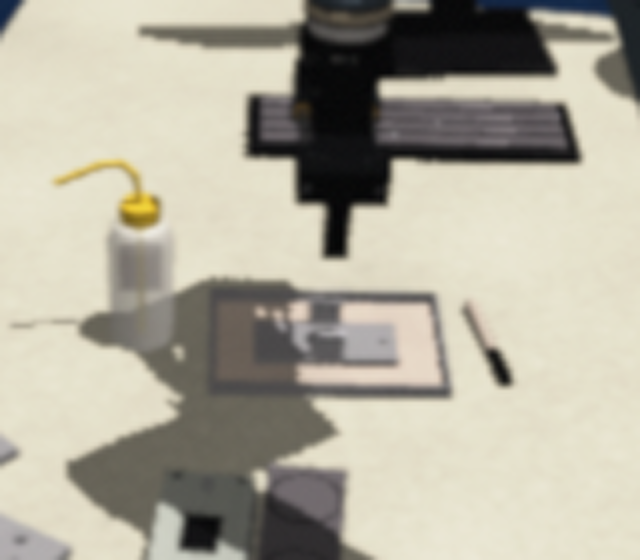

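Call:
jog_arm(motion=[-3,0,-13,0,0,0,-10,0,-40,0,0,0,-19,0,-80,0,0.5,0,-31,0,-127,0,1,0,-42,0,-173,0,1.3,0,-53,0,-220,0,1.7,0,-66,0,-273,0,2.1,0,-79,0,-327,0,2.5,0,-92,0,-380,0,3,0,-105,0,-434,0,3.4,0,-118,0,-487,0,3.8,0,-131,0,-540,0,4.2,0,-142,0,-587,0,4.6,0,-152,0,-627,0,4.9,0,-158,0,-654,0,5.1,0,-161,0,-665,0,5.2,0,-161.5,0,-667,0,5.2,0,-161.5,0,-667,0,5.2,0])

```text
time_s: 39.45
position: [0.5717, 0.3419, 0.149]
tcp_rot: [[-0.998, -0.001, 0.069], [-0.069, -0.001, -0.998], [0.001, -1.0, 0.001]]
force: [0.0, -0.0, 0.2]
opening: 0.999
```

```bash
python3 -c "
from h import *
goal(.572,.343,.0448,-86)
o=snap('g'); p=o['top'][0][...,::-1]
cv2.imwrite('pics/g_tray.png',np.hstack([rect(p,'top',.38,.66,-.46,-.23,.011,1.7),rect(o['side'][0][...,::-1],'side',.38,.66,-.46,-.23,.011,1.7)]))"
```

```text
t 39.45 pos [0.5717 0.3419 0.149 ] F [ 0.  -0.   0.2] op 0.999 j [ 21.3  39.6  80.4  -0.   60.1 107.4] 
 shift [ -0.5 101.2  -1.2] rot [-0.04 -0.05  0.06]
```

View pics/g_tray.png

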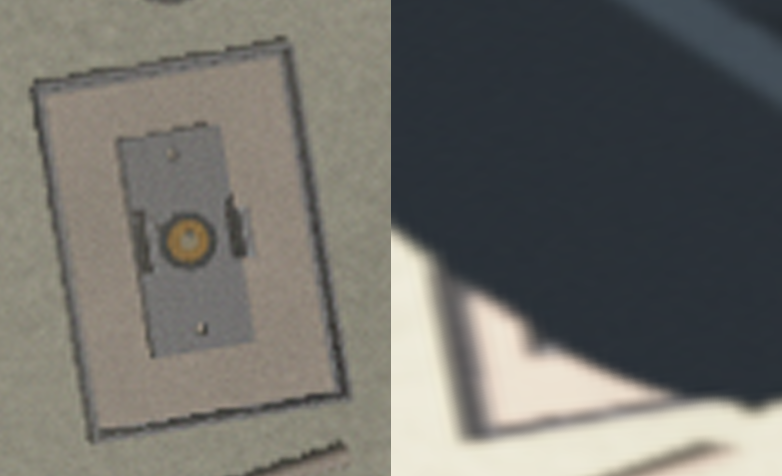

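Call:
jog_arm(motion=[0,10,0,0,0,0,0,30,0,0,0,0,0,54,0,0,0,0,0,78,0,0,0,0,0,95,0,0,0,0,0,101.5,0,0,0,0,0,101.5,0,0,0,0])

```text
time_s: 40.42
position: [0.5718, 0.3428, 0.0472]
tcp_rot: [[-0.998, -0.001, 0.07], [-0.07, -0.0, -0.998], [0.001, -1.0, 0.0]]
force: [0.1, -0.1, 0.7]
opening: 1.0
```

Call:
jog_arm(motion=[0,0,0,0,0,0,0,0,0,0,0,0,0,0,0,0,0,0,0,0,0,0,0,0,0,0,0,0,0,0,0,0,0,0,0,0], gripper=0.4)

```text
time_s: 41.18
position: [0.572, 0.3429, 0.0479]
tcp_rot: [[-0.998, 0.0, 0.07], [-0.07, 0.0, -0.998], [-0.0, -1.0, -0.0]]
force: [-0.4, 0.0, 1.5]
opening: 0.522
```

Call:
jog_arm(motion=[0,-5,0,0,0,0,0,-18,0,0,0,0,0,-36,0,0,0,0,0,-52,0,0,0,0,0,-66,0,0,0,0,0,-76,0,0,0,0,0,-80,0,0,0,0])

```text
time_s: 42.05
position: [0.5722, 0.343, 0.1287]
tcp_rot: [[-0.998, 0.001, 0.07], [-0.07, 0.0, -0.998], [-0.001, -1.0, -0.0]]
force: [-0.4, 0.2, -2.0]
opening: 0.524
```

```bash
python3 -c "
from h import *
goal(.506,-.1166,.1155,-86)"
```

```text
t 42.05 pos [0.5722 0.343  0.1287] F [-0.4  0.2 -2. ] op 0.524 j [ 21.4  41.1  81.   -0.   57.8 107.4] 
 shift [ 98.   10.  453.8] rot [ 0.02 -0.01 -0.06]
```

Call:
jog_arm(motion=[1,0,9,0,0,0,5,0,32,0,0,0,12,0,68,0,0,0,23,0,113,0,0,0,36,0,168,0,0,0,50,0,222,0,0,0,63,0,277,0,0,0,74,0,331,0,0,0,84,0,377,0,0,0,91,0,413,0,0,0,95,0,436,0,0,0,97.5,0,449,0,0,0,98,0,454,0,0,0,98,0,454,0,0,0])

```text
time_s: 43.8
position: [0.5055, -0.1166, 0.1277]
tcp_rot: [[-0.998, -0.0, 0.069], [-0.069, 0.0, -0.998], [0.0, -1.0, -0.0]]
force: [-0.4, 0.5, -2.1]
opening: 0.519
```

```bash
python3 -c "
from h import *
goal(.506,-.1166,.0460,-86)"
```

```text
t 43.8 pos [ 0.5055 -0.1166  0.1277] F [-0.4  0.5 -2.1] op 0.519 j [-25.4  32.3 103.3   0.   44.4  60.7] 
 shift [-0.5 78.7  0. ] rot [ 0.02 -0.02  0.02]
```

Call:
jog_arm(motion=[0,8,0,0,0,0,0,24,0,0,0,0,0,44,0,0,0,0,0,62,0,0,0,0,0,73,0,0,0,0,0,78,0,0,0,0,0,79,0,0,0,0,0,79,0,0,0,0])

```text
time_s: 44.8
position: [0.5061, -0.117, 0.0491]
tcp_rot: [[-0.998, 0.001, 0.07], [-0.07, -0.001, -0.998], [-0.001, -1.0, 0.001]]
force: [-0.3, 0.1, -2.2]
opening: 0.519
```

Call:
jog_arm(motion=[0,0.5,0,0,0,0,0,0.5,0,0,0,0])

```text
time_s: 45.05
position: [0.5063, -0.1171, 0.0488]
tcp_rot: [[-0.998, 0.001, 0.069], [-0.069, -0.001, -0.998], [-0.001, -1.0, 0.001]]
force: [-0.4, 0.5, 1.5]
opening: 0.521
```

Call:
jog_arm(motion=[0,0,0,0,0,0,0,0,0,0,0,0,0,0,0,0,0,0,0,0,0,0,0,0], gripper=1)

```text
time_s: 45.55
position: [0.5058, -0.1169, 0.0482]
tcp_rot: [[-0.998, -0.0, 0.07], [-0.07, 0.0, -0.998], [0.0, -1.0, -0.0]]
force: [0.8, -1.5, 0.4]
opening: 0.888
```

Call:
jog_arm(motion=[0,-6,0,0,0,0,0,-20,0,0,0,0,0,-42,0,0,0,0,0,-66,0,0,0,0,0,-86,0,0,0,0,0,-97,0,0,0,0,0,-100,0,0,0,0])

```text
time_s: 46.42
position: [0.5061, -0.117, 0.1493]
tcp_rot: [[-0.998, 0.002, 0.07], [-0.07, -0.001, -0.998], [-0.002, -1.0, 0.001]]
force: [0.0, -0.1, -0.2]
opening: 0.999
```

```bash
python3 -c "
from h import *
goal(.4921,.341,.15,-86)"
```

```text
t 46.42 pos [ 0.5061 -0.117   0.1493] F [ 0.  -0.1 -0.2] op 0.999 j [-25.4  30.3 102.4   0.   47.2  60.7] 
 shift [ -18.    -4.1 -457.8] rot [-0.05 -0.01 -0.09]
```

Call:
jog_arm(motion=[0,0,-9,0,0,0,-1,0,-32,0,0,0,-3,-1,-69,0,0,0,-4.5,-1,-114,0,0,0,-6.5,-2,-169,0,0,0,-9,-2,-224,0,0,0,-11,-3,-279,0,0,0,-13,-3,-334,0,0,0,-15,-4,-380,0,0,0,-16.5,-4,-416,0,0,0,-17.5,-4,-439,0,0,0,-18,-4,-453,0,0,0,-18,-4,-458,0,0,0,-18,-4,-458,0,0,0])

```text
time_s: 48.18
position: [0.4916, 0.3408, 0.1519]
tcp_rot: [[-0.998, -0.001, 0.069], [-0.069, -0.001, -0.998], [0.001, -1.0, 0.001]]
force: [-0.2, 0.1, 0.5]
opening: 1.004
```

```bash
python3 -c "
from h import *
goal(.4921,.341,.0477,-86)"
```

```text
t 48.17 pos [0.4916 0.3408 0.1519] F [-0.2  0.1  0.5] op 1.004 j [ 24.   34.9  90.8  -0.   54.4 110.1] 
 shift [ -0.6 101.2  -0.2] rot [-0.03 -0.02  0.05]
```

Call:
jog_arm(motion=[0,10,0,0,0,0,0,30,0,0,0,0,0,54,0,0,0,0,0,78,0,0,0,0,0,95,0,0,0,0,0,101.5,0,0,0,0,0,101.5,0,0,0,0])

```text
time_s: 49.05
position: [0.4919, 0.3411, 0.0505]
tcp_rot: [[-0.998, -0.0, 0.069], [-0.069, -0.0, -0.998], [0.0, -1.0, 0.0]]
force: [0.7, 0.5, 0.1]
opening: 1.002
```

Call:
jog_arm(motion=[0,0,0,0,0,0,0,0,0,0,0,0,0,0,0,0,0,0,0,0,0,0,0,0,0,0,0,0,0,0,0,0,0,0,0,0], gripper=0.35)

```text
time_s: 49.8
position: [0.4918, 0.3413, 0.0508]
tcp_rot: [[-0.998, -0.0, 0.07], [-0.07, -0.0, -0.998], [0.0, -1.0, -0.0]]
force: [0.5, 0.1, 0.4]
opening: 0.485
```

Call:
jog_arm(motion=[0,-5,0,0,0,0,0,-18,0,0,0,0,0,-36,0,0,0,0,0,-52,0,0,0,0,0,-66,0,0,0,0,0,-76,0,0,0,0,0,-80,0,0,0,0])

```text
time_s: 50.68
position: [0.4921, 0.3414, 0.1317]
tcp_rot: [[-0.998, 0.001, 0.07], [-0.07, 0.0, -0.998], [-0.001, -1.0, -0.0]]
force: [-0.3, -0.3, -1.7]
opening: 0.481
```

```bash
python3 -c "
from h import *
goal(.4998,-.022,.1255,-86)"
```

```text
t 50.67 pos [0.4921 0.3414 0.1317] F [-0.3 -0.3 -1.7] op 0.481 j [ 24.1  36.6  91.5  -0.   51.9 110.1] 
 shift [ 17.6   3.  363. ] rot [ 0.02 -0.01 -0.06]
```

Call:
jog_arm(motion=[0.5,0,11,0,0,0,2,0,36,0,0,0,3.5,0,73,0,0,0,5.5,0,116,0,0,0,8,0,163,0,0,0,10,0,210,0,0,0,12,0,254,0,0,0,14,0,294,0,0,0,16,0,327,0,0,0,17,0,349,0,0,0,17.5,0,359,0,0,0,17.5,0,363,0,0,0,17.5,0,363,0,0,0])

```text
time_s: 52.3
position: [0.4994, -0.0217, 0.1306]
tcp_rot: [[-0.998, -0.001, 0.07], [-0.07, 0.0, -0.998], [0.001, -1.0, -0.0]]
force: [0.3, 0.1, -1.2]
opening: 0.478
```

```bash
python3 -c "
from h import *
goal(.4998,-.022,.0488,-86)"
```

```text
t 52.3 pos [ 0.4994 -0.0217  0.1306] F [ 0.3  0.1 -1.2] op 0.478 j [-15.3  31.  105.9   0.   43.1  70.7] 
 shift [-0.4 78.8  0.4] rot [0.02 0.   0.03]
```

Call:
jog_arm(motion=[0,8,0,0,0,0,0,24,0,0,0,0,0,44,0,0,0,0,0,62,0,0,0,0,0,73,0,0,0,0,0,78,0,0,0,0,0,79.5,0,0,0,0,0,79.5,0,0,0,0])

```text
time_s: 53.3
position: [0.5, -0.022, 0.0518]
tcp_rot: [[-0.998, 0.001, 0.07], [-0.07, -0.0, -0.998], [-0.001, -1.0, 0.0]]
force: [-0.6, 0.5, -0.7]
opening: 0.483
```

Call:
jog_arm(motion=[0,0.3,0,0,0,0,0,0.3,0,0,0,0])

```text
time_s: 53.55
position: [0.5, -0.022, 0.0518]
tcp_rot: [[-0.998, 0.001, 0.07], [-0.07, -0.0, -0.998], [-0.001, -1.0, 0.0]]
force: [-0.7, 1.0, 5.0]
opening: 0.477
```

Call:
jog_arm(motion=[0,0,0,0,0,0,0,0,0,0,0,0,0,0,0,0,0,0,0,0,0,0,0,0], gripper=0.9)

```text
time_s: 54.05
position: [0.4997, -0.0221, 0.0508]
tcp_rot: [[-0.998, -0.0, 0.069], [-0.069, 0.0, -0.998], [0.0, -1.0, -0.0]]
force: [0.9, -0.6, -0.6]
opening: 0.844
```

Call:
jog_arm(motion=[0,-6,0,0,0,0,0,-20,0,0,0,0,0,-42,0,0,0,0,0,-66,0,0,0,0,0,-86,0,0,0,0,0,-97,0,0,0,0,0,-100,0,0,0,0])

```text
time_s: 54.92
position: [0.5, -0.0221, 0.152]
tcp_rot: [[-0.998, 0.002, 0.07], [-0.07, -0.0, -0.998], [-0.002, -1.0, 0.001]]
force: [0.9, -0.6, -0.3]
opening: 0.9
```

```bash
python3 -c "
from h import *
goal(.4121,.3388,.15,-86)"
```

```text
t 54.92 pos [ 0.5    -0.0221  0.152 ] F [ 0.9 -0.6 -0.3] op 0.9 j [-15.3  28.9 105.   -0.   46.1  70.7] 
 shift [  62.5   -1.4 -366.2] rot [-0.03 -0.01 -0.1 ]
```

Call:
jog_arm(motion=[2,0,-11,0,0,0,6,0,-37,0,0,0,12,0,-73,0,0,0,20,0,-117,0,0,0,28,0,-165,0,0,0,36,0,-212,0,0,0,44,-1,-256,0,0,0,51,-1,-297,0,0,0,56,-1,-330,0,0,0,60,-1,-352,0,0,0,62,-1,-363,0,0,0,62.5,-1,-366,0,0,0,62.5,-1,-366,0,0,0], gripper=1)

```text
time_s: 56.55
position: [0.4117, 0.3382, 0.1517]
tcp_rot: [[-0.998, -0.001, 0.069], [-0.069, -0.001, -0.998], [0.001, -1.0, 0.001]]
force: [-0.2, 0.1, 0.2]
opening: 1.001
```

```bash
python3 -c "
from h import *
goal(.4121,.3388,.0498,-86)"
```

```text
t 56.55 pos [0.4117 0.3382 0.1517] F [-0.2  0.1  0.2] op 1.001 j [ 27.4  30.9 100.3  -0.   48.9 113.4] 
 shift [-0.5 98.9 -0.6] rot [-0.03 -0.03  0.04]
```

Call:
jog_arm(motion=[0,10,0,0,0,0,0,30,0,0,0,0,0,54,0,0,0,0,0,77,0,0,0,0,0,93,0,0,0,0,0,99,0,0,0,0,0,99,0,0,0,0])

```text
time_s: 57.42
position: [0.4119, 0.3385, 0.0527]
tcp_rot: [[-0.998, -0.0, 0.069], [-0.069, -0.0, -0.998], [0.0, -1.0, 0.0]]
force: [0.6, 0.1, 0.7]
opening: 1.0
```

Call:
jog_arm(motion=[0,0,0,0,0,0,0,0,0,0,0,0,0,0,0,0,0,0,0,0,0,0,0,0,0,0,0,0,0,0,0,0,0,0,0,0], gripper=0.5)

```text
time_s: 58.18
position: [0.4119, 0.3388, 0.0532]
tcp_rot: [[-0.998, 0.0, 0.07], [-0.07, 0.0, -0.998], [-0.0, -1.0, -0.0]]
force: [0.3, 0.2, 3.0]
opening: 0.632
```

Call:
jog_arm(motion=[0,-5,0,0,0,0,0,-18,0,0,0,0,0,-36,0,0,0,0,0,-52,0,0,0,0,0,-66,0,0,0,0,0,-76,0,0,0,0,0,-80,0,0,0,0])

```text
time_s: 59.05
position: [0.4121, 0.3388, 0.1337]
tcp_rot: [[-0.998, 0.001, 0.07], [-0.07, 0.0, -0.998], [-0.001, -1.0, -0.0]]
force: [0.2, -0.3, -1.8]
opening: 0.641
```

```bash
python3 -c "
from h import *
goal(.4926,.0718,.13,-86)"
```

```text
t 59.05 pos [0.4121 0.3388 0.1337] F [ 0.2 -0.3 -1.8] op 0.641 j [ 27.4  32.6 101.   -0.   46.4 113.4] 
 shift [-61.8   0.7 272. ] rot [ 0.02 -0.01 -0.05]
```

Call:
jog_arm(motion=[-2,0,8,0,0,0,-6,0,27,0,0,0,-12,0,54,0,0,0,-20,0,87,0,0,0,-28,0,122,0,0,0,-36,0,157,0,0,0,-43,0,190,0,0,0,-50,0,220,0,0,0,-56,0,244,0,0,0,-60,0,261,0,0,0,-61,0,269,0,0,0,-62,0,272,0,0,0,-62,0,272,0,0,0])

```text
time_s: 60.68
position: [0.4924, 0.072, 0.1329]
tcp_rot: [[-0.998, -0.0, 0.07], [-0.07, 0.0, -0.998], [0.0, -1.0, -0.0]]
force: [0.1, 0.2, -1.1]
opening: 0.641
```

```bash
python3 -c "
from h import *
goal(.4926,.0718,.0512,-86)"
```

```text
t 60.67 pos [0.4924 0.072  0.1329] F [ 0.1  0.2 -1.1] op 0.641 j [ -4.6  30.7 106.1   0.   43.3  81.4] 
 shift [-0.2 78.7  0.3] rot [0.01 0.02 0.02]
```

Call:
jog_arm(motion=[0,8,0,0,0,0,0,24,0,0,0,0,0,44,0,0,0,0,0,62,0,0,0,0,0,73,0,0,0,0,0,78,0,0,0,0,0,79,0,0,0,0,0,79,0,0,0,0])

```text
time_s: 61.68
position: [0.493, 0.0717, 0.0543]
tcp_rot: [[-0.998, 0.001, 0.07], [-0.07, -0.0, -0.998], [-0.001, -1.0, 0.0]]
force: [0.9, -0.2, -0.8]
opening: 0.634
```

Call:
jog_arm(motion=[0,0.5,0,0,0,0,0,0.5,0,0,0,0])

```text
time_s: 61.92
position: [0.4932, 0.0717, 0.0542]
tcp_rot: [[-0.998, 0.002, 0.069], [-0.069, -0.0, -0.998], [-0.002, -1.0, 0.0]]
force: [-0.3, 0.3, 5.2]
opening: 0.637
```

Call:
jog_arm(motion=[0,0,0,0,0,0,0,0,0,0,0,0,0,0,0,0,0,0,0,0,0,0,0,0], gripper=0.95)

```text
time_s: 62.42
position: [0.4926, 0.0716, 0.0533]
tcp_rot: [[-0.998, -0.0, 0.07], [-0.07, 0.0, -0.998], [0.0, -1.0, -0.0]]
force: [0.4, -0.4, -1.0]
opening: 0.934
```

Call:
jog_arm(motion=[0,-6,0,0,0,0,0,-20,0,0,0,0,0,-42,0,0,0,0,0,-66,0,0,0,0,0,-90,0,0,0,0,0,-110,0,0,0,0,0,-125,0,0,0,0,0,-130,0,0,0,0])

```text
time_s: 63.42
position: [0.4932, 0.0717, 0.1853]
tcp_rot: [[-0.998, 0.003, 0.07], [-0.07, -0.0, -0.998], [-0.003, -1.0, 0.0]]
force: [-0.4, 0.1, -0.4]
opening: 0.947
```

Call:
jog_arm(motion=[3,0,-8,0,0,0,9,0,-27,0,0,0,17,0,-54,0,0,0,26,0,-87,0,0,0,36,0,-122,0,0,0,45,0,-157,0,0,0,52,0,-190,0,0,0,57,0,-220,0,0,0,60,0,-244,0,0,0,60,0,-261,0,0,0,60,0,-269,0,0,0,60,0,-272,0,0,0,60,0,-272,0,0,0])

```text
time_s: 65.05
position: [0.414, 0.3384, 0.1834]
tcp_rot: [[-0.998, -0.0, 0.069], [-0.069, -0.0, -0.998], [0.0, -1.0, 0.0]]
force: [0.3, 0.0, -0.1]
opening: 0.949
```

```bash
python3 -c "
from h import *
goal(.4926,.0718,.0512,-86)
o=snap('h'); p=o['top'][0]; X0=cloud('top',np.load('top0.npy'))
for C in (X0,o['top'][1]):
    for nm,(cx,cy,lo) in dict(jar=(.4925,.0727,.066),sq=(.5,-.021,.07),rd=(.506,-.117,.075)).items():
        m=(abs(C[...,0]-cx)<.035)&(abs(C[...,1]-cy)<.035)&(C[...,2]>lo)&(C[...,2]<.1); print(nm,m.sum(),C[m].mean(0).round(4))
    for nm,uv in dict(box=(170,158),mk=(442,300)).items(): print(nm,C[uv[1],uv[0]].round(4))
crop(p,220,120,520,320,2.6,'pics/h_top.png'); crop(o['side'][0],220,80,440,260,3.5,'pics/h_side.png')
cv2.imwrite('pics/h_r.png',rect(p[...,::-1],'top',.44,.66,-.18,.14,.048,2.4))"
```

```text
t 65.05 pos [0.414  0.3384 0.1834] F [ 0.3  0.  -0.1] op 0.949 j [ 27.3  28.2  98.6  -0.   53.3 113.3] 
 shift [-60.1 129.2 271.3] rot [-0.02 -0.04  0.02]
jar 426 [0.492  0.0732 0.0773]
sq 139 [ 0.4993 -0.0223  0.0834]
rd 101 [ 0.5062 -0.1161  0.0884]
box [0.6991 0.3637 0.0302]
mk [ 0.3607 -0.3345  0.0148]
jar 429 [0.4922 0.0738 0.0774]
sq 143 [ 0.5003 -0.0193  0.0834]
rd 100 [ 0.5069 -0.1141  0.0884]
box [0.6991 0.3638 0.0298]
mk [ 0.3608 -0.3343  0.0155]
```

View pics/h_top.png

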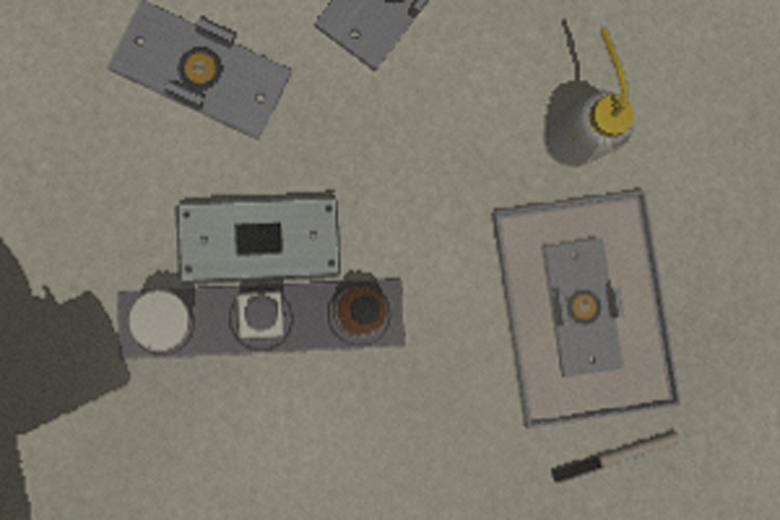

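View pics/h_side.png

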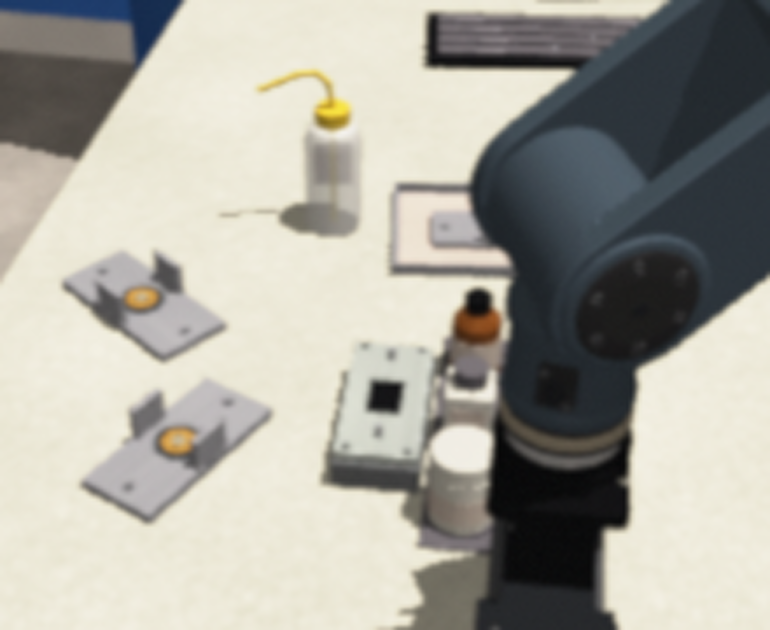

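View pics/h_r.png

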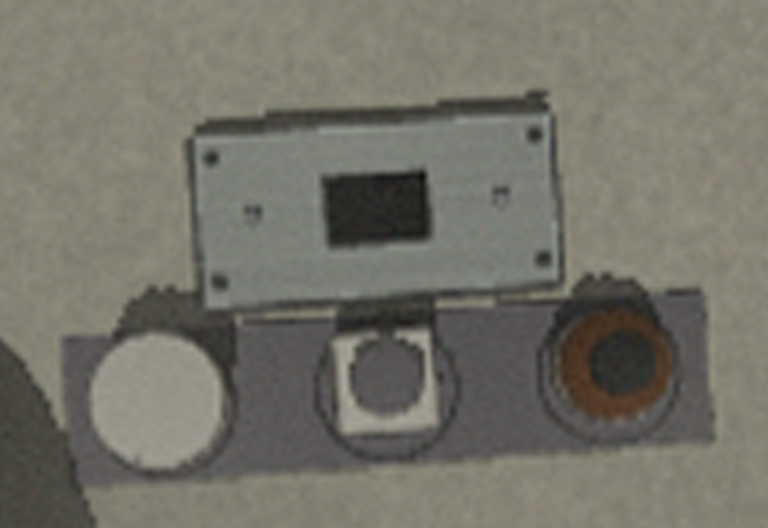

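```bash
python3 -c "
from rig import bot
print(bot.hand_in()); print(bot.read_state()['time_s'])"
```

```text
the job is handed in; nothing more can be done
None
the job is handed in; nothing more can be done
```

The job is done and handed in at about 65 s of the 130 s allowed. I moved the jar, the square bottle and the round bottle to the mat. I then lifted the plate straight up off its dowels, turned it 85° and set it down in the tray until the force showed contact. After that each container went back to the point where it had been gripped.

The last top picture and depth readings, compared with the start, showed:

- **Plate:** flat, lengthwise, and 1–2 mm from the tray's middle.
- **Containers:** all upright, about 1 mm (jar), 3 mm (square bottle) and 2 mm (round bottle) from where they started.
- **Card box and marker:** same depth readings as at the start.
- **Wash bottle:** looked unmoved by eye, but I did not measure it.
- **Gripper:** empty and clear of everything at hand-in.

No check failed. The two cameras disagreed by about 2 mm on positions, which is within the stated calibration error. In the last side picture the arm hid part of the tray, so the final plate check rests on the top view.

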